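# Clamp a heel lift with a slotted keeper screw

## Robot

A 6-joint arm with a two-finger parallel gripper is mounted at the origin on the work surface. World frame = base frame: x ahead of the robot, y to its left, z up, the work surface at z = 0. Lengths are in m, angles in degrees, forces in N, time in s.
With the tool pointing down it reaches from about 0.35 to 0.875 m from the base axis. Payload 4.2 kg.
Tool frame: the origin (TCP) lies between the finger pads; the fingertips stand 17 mm ahead of it and the grasp point (between the pads) lies 2 mm behind it; z points along the fingers, y is the line along which they close (so a half turn about z gives the same grasp; the last joint's range is limited). The gripper opens to 87 mm and grips with 3 to 60 N. Pads are 19 mm wide; open, the fingers measure 117 mm over their backs; the gripper's body (75 mm by 190 mm) begins 51 mm behind the grasp point.
Start: joints at [81.108, 22.042, 0.453, 0, -68.411, -14.817], TCP at [0.251, 0.572, 0.24] pointing down, gripper open.
Joint ranges: [-179.83, 179.83], [-69.29, 118.12], [-61.27, 80.66], [-181.25, 117.63], [-171.15, -9.14], [-177.46, 177.46]. Speed limits (degrees/s): [159.86, 159.86, 180, 180, 180, 180].

## Interface

Orientations are given as a 3x3 rotation matrix whose columns are the frame's x, y, z axes.
In Python, from station import r gives the robot as it stands.
- The arm moves only by the tool servo_tool, never from a script. Its argument "targets" is a list of rows, each a list of 5 numbers: the shift along the world's x, y, z in units of 30 mm (1.0 is 30 mm), then the turn about the world's z in rad, then the finger opening in mm, from 0 to 87. In form: [[x, y, z, turn, gripper], ...]. A call has exactly 5 rows; each row is the pose to reach, as a shift and turn from the pose commanded when the call began; what a row does not reach only later rows make up. A row lasts 1/12 s, in which the tool goes at most 41.7 mm and 7.16 degrees, less where a joint would pass 70% of its speed; a pose out of reach is approached as far as the arm can. A call with a gripper value outside its range is refused whole. The fingers move at their own pace and stop on an object; the grip force is fixed at half the most. Time passes only in rows, so rows that repeat a pose let the fingers close, or fill a call up. It gives the time, the measured TCP pose, the force, the opening and the grip force at its end, in the units of the state.
- r.sense(): the state, without advancing time (a new reading comes with each control period).
- r.capture(name): name is "scene" or "side" or "wrist"; returns a dict with "pixels" (420x560x3 uint8, red, green, blue), "fx", "fy", "cx", "cy" (pixels), "world_from_camera" (4x4, takes a point from camera to world coordinates). Camera axes: x right, y down, z forward; pixel columns grow to the right and rows downward; lengths in m; the calibration is good to about 2 mm. A picture is of the moment at which its call begins. There is no depth.
- r.finish_job(): hands the job in; it is judged then, once.
The state is a dict: "time_s": time; "joints": joint angles; "joint_velocities": joint speeds; "effort": joint torques, N m; "tcp_pos": TCP position; "ee_rot": TCP orientation; "wrist_force": force on the tool from outside, world axes, zero at the start; "moment": the same for the moment, N m; "gripper_width": opening from 0.0 (shut) to 1.0 (fully open); "gripper_force": force on a finger pad.
Only numpy, scipy, OpenCV 4.12 (cv2) and the standard library are available. Lean on these libraries where they do the work, as an engineer would, in place of code of your own. Each camera call takes 0.05 s, during which the arm holds its last target. There are 200 camera calls.

## Task

Lay the large D-shaped rubber heel lift flat in the nest of the aluminium clamp jig, its flat edge to the fence and its round end between the two posts. Then take the flat-bladed screwdriver from the rack and, with the blade seated in the slot the whole time, turn the jig's slotted screw clockwise (seen from above) until its keeper bar points straight over the lift, square to the fence. Put the screwdriver back upright in its empty hole in the rack, and leave everything else where it is.

Things in the scene. Friction and masses are not known exactly. Their poses are not given: they have to be found in the camera images.
- jig: Fixed clamp jig: aluminium plate 150 (x) x 116 (y) x 12 mm; origin at the centre of its underside, z up. On its top, 8 mm high: the fence (58 mm long in y, x = -17.5 to -11.5 mm) and two 8 mm posts at x = 45.2, y = +-25.2 mm; between them is the nest, its y sides open for fingers. The slotted screw with its keeper bar is at x = -38, y = 0.
- nest (a point): Centre of the nest on the plate's top, 12 mm above the bench, 20 mm from the jig's origin along its x. The lift's origin belongs here, its x axis along the jig's x; about 2.5 mm of play each way.
- fence (a point): Middle of the fence's face that looks at the nest, at its foot on the plate's top; the middle of the lift's flat edge belongs here, up to some 5 mm off.
- screw (a joint): Turn of screw and keeper bar, rad, growing clockwise seen from above; stiff (0.08 N m), stays where left, no stop near the goal. At 0 the bar points along the jig's +y (open), at 1.57 along +x, straight over the lift (closed). Starts at 0.03 to 0.4. Bar: 12 mm wide, reaches 52 mm from the axis, spans 26 to 31 mm above the bench, 2 mm over a lift in the nest.
- screw_slot (a point): On the screw's axis at the floor of the slot, 34 mm above the bench. x axis along the slot and along the bar, outward; z up. Round steel head 27 mm in diameter, its top 41 mm above the bench; slot 6 mm wide, 7 mm deep, open at both ends. The blade has about 0.13 rad of play in it either way: the screw lags the driver by that.
- lift: Large heel lift to be clamped, black rubber, about 45 g: D-shaped, 58 wide (y) x 58 long (x), 12 mm thick. Origin on its underside at the centre of the round end's arc (radius 29, towards +x); the straight parallel sides run from x = 0 to -29 mm, where the flat edge is. Grip it across the straight sides (along its y) at about x = -8 mm.
- lift_flat (a point): Middle of the lift's flat edge, on its underside, at x = -29 mm of the lift.
- rack: Fixed wooden tool rack: board 60 (x) x 220 (y) x 10 mm on two end legs, board top 80 mm above the bench; origin under its centre. Three holes, 24 mm in diameter, at y = -70, 0, 70 mm, each with one tool standing in it, shaft down.
- rack_hole0 (a point): Centre of the mouth of the rack's hole at y = -70 mm, on the board's top.
- rack_hole1 (a point): Centre of the mouth of the rack's middle hole.
- rack_hole2 (a point): Centre of the mouth of the rack's hole at y = +70 mm.
- driver: Flat screwdriver, about 110 g, upright in one of the rack's holes, the only square handle: wood, 24 x 24 mm, flats square to its x and y, 4 to 62 mm above the origin. Origin: underside of its steel collar (34 mm across, 4 thick) that rests on the rack; z up. Shaft (10 mm) reaches 58 mm below; blade at its end 18 mm wide along x, 3.6 mm thick along y (2.4 in the last 2 mm), 12 mm high.
- driver_tip (a point): Middle of the blade's end, 58 mm below the driver's origin on its axis.
- awl: Awl with a round pear-shaped wooden handle, 30 mm across, in another hole of the rack; same collar and handle length as the driver, thin pointed shaft. Leave alone; origin at the collar's underside.
- punch: Punch with a round dark steel handle 22 mm across, in another hole of the rack; same collar and about the same handle length. Leave alone; origin at the collar's underside.
- small_lift: Small black D-shaped heel lift, 38 mm wide and long, 12 mm thick: not the one wanted, leave alone. Origin on its underside at the arc's centre.
- blank: Square black rubber blank, 56 x 56 x 12 mm: leave alone. Origin at the centre of its underside.
- cement: Amber bottle with a black cap, 54 mm in diameter, 150 mm high, standing on the robot's side of the jig: leave alone. Origin at the centre of its underside.
- nail_box: Open blue box of nails, 75 (x) x 115 (y) x 35 mm: leave alone. Origin at the centre of its underside.
- hammer: Hammer lying beyond the jig, 260 mm long along its x, 26 mm thick, head (78 mm across) at its +x end: leave alone. Origin near the middle of its length, on the bench.
Things that resemble listed ones, but are neither listed nor needed, are in the scene too. Leave any blue look-alike of the driver alone. There is more than one size of the jig; the one meant has the size given above.

How it is judged:
By the outcome, as a careful person would: the job done as asked, in the order asked, and still so for the second after the job is handed in, with the robot touching nothing.
It also fails if it takes over 67 s, if anything falls off the work surface, if the arm or the gripper's body presses on something with over 40 N, if the wrist force passes 120 N, or if a joint passes its speed limit or range.

## Working session

There is one attempt and no reset: what is moved stays moved. The work goes in short steps, Python scripts to look and compute and a tool call to move; the robot and the scene stay as the last step left them, time stands still between calls to the robot, and variables do not carry over. Pictures are saved under pics/ and viewed, at most 10 in all, crops included, and the job is handed in when it is done.

Besides the shell and the picture viewer there is one more tool, called after "Call:" as name(argument=value, ...), one argument or row to a line, values as JSON. servo_tool: Moves the arm, as the interface text tells. Its arguments: {"type":"object","properties":{"targets":{"type":"array","items":{"type":"array","items":{"type":"number"}}}},"required":["targets"]}

```bash
mkdir -p pics; cat > h.py <<'E'
import numpy as np, cv2
from station import r
def cap(n,f=None):
    c=r.capture(n)
    if f: cv2.imwrite('pics/'+f,np.ascontiguousarray(c['pixels'][:,:,::-1]))
    return c
def ray(c,u,v):
    M=np.array(c['world_from_camera']); d=M[:3,:3]@np.array([(u-c['cx'])/c['fx'],(v-c['cy'])/c['fy'],1.])
    return M[:3,3],d/np.linalg.norm(d)
def onz(c,u,v,z):
    o,d=ray(c,u,v); return o+d*(z-o[2])/d[2]
def tri(c1,p1,c2,p2):
    o1,d1=ray(c1,*p1);o2,d2=ray(c2,*p2)
    t=np.linalg.lstsq(np.c_[d1,-d2],o2-o1,rcond=None)[0]
    a=o1+t[0]*d1;b=o2+t[1]*d2
    return (a+b)/2,np.linalg.norm(a-b)
def proj(c,P):
    M=np.linalg.inv(np.array(c['world_from_camera'])); q=M[:3,:3]@np.array(P)+M[:3,3]
    return np.array([c['fx']*q[0]/q[2]+c['cx'],c['fy']*q[1]/q[2]+c['cy']])
E
python3 - <<'E'
from h import *
import pickle
a=cap('scene');b=cap('side');w=cap('wrist')
pickle.dump((a,b,w),open('c0.pkl','wb'))
im=np.hstack([a['pixels'],b['pixels']])
cv2.imwrite('pics/s0.png',a['pixels'][:,:,::-1]);cv2.imwrite('pics/d0.png',b['pixels'][:,:,::-1]);cv2.imwrite('pics/w0.png',w['pixels'][:,:,::-1])
for c in (a,b,w): print(c['fx'],np.round(c['world_from_camera'],3).tolist())
print(r.sense())
E
```

```text
384.48111241169005 [[-0.146, 0.795, -0.589, 1.042], [0.989, 0.125, -0.077, 0.058], [0.012, -0.594, -0.804, 0.812], [0.0, 0.0, 0.0, 1.0]]
539.3723687613472 [[0.713, -0.496, 0.495, -0.085], [-0.701, -0.501, 0.507, -0.616], [-0.004, -0.709, -0.705, 0.937], [0.0, 0.0, 0.0, 1.0]]
305.82877440784614 [[-0.403, -0.875, -0.269, 0.326], [-0.915, 0.385, 0.116, 0.539], [0.002, 0.293, -0.956, 0.384], [0.0, 0.0, 0.0, 1.0]]
{'time_s': 0.15, 'joints': array([ 8.11070882e+01,  2.20810365e+01,  3.98413211e-01, -2.15703614e-02,
       -6.84110060e+01, -1.48165694e+01]), 'joint_velocities': array([-0.03704236, -0.13414428,  0.176801  ,  0.03588586, -0.0163716 ,
       -0.04544273]), 'effort': array([-1.81845171e-04, -3.91051304e+01,  1.87586010e+01,  4.22234505e+00,
        1.23859357e-02, -1.37647903e-04]), 'tcp_pos': array([0.25112173, 0.57187001, 0.23870852]), 'ee_rot': array([[ 9.15540268e-01, -4.02225882e-01, -5.98469836e-04],
       [-4.02226319e-01, -9.15538942e-01, -1.56035564e-03],
       [ 7.96929814e-05,  1.66928874e-03, -9.99998604e-01]]), 'wrist_force': array([-0.43999988, -0.27088012,  0.19882146]), 'moment': array([0.03798378, 0.05580937, 0.01599672]), 'gripper_force': 0.0, 'gripper_width': 0.9983889672763103}
```

View pics/s0.png

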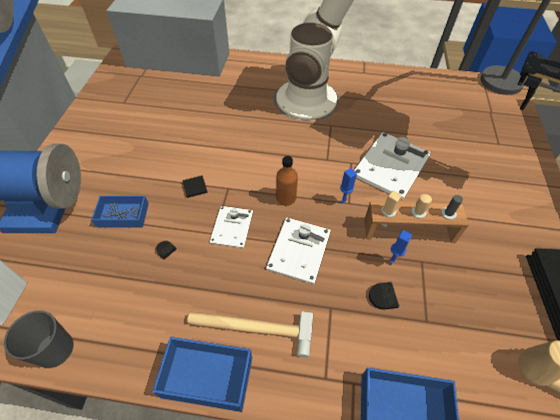

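View pics/d0.png

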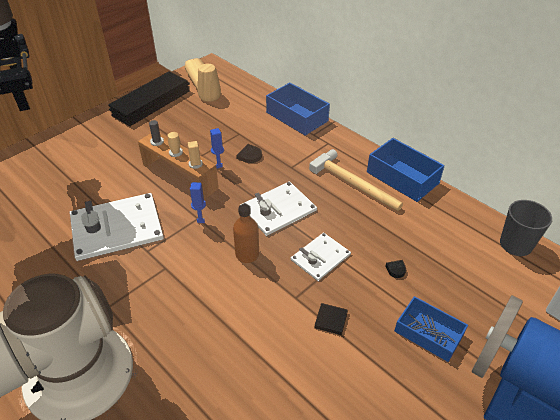

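Scene view: three jigs at (232,226), (300,248) and (393,163). D-shaped lifts at (384,295) and a small one at (166,249), with a square blank at (195,186). Rack tools at (392,202), (423,205) and (454,206), of which the last is dark (the punch). Blue look-alikes of the driver at (348,185) and (400,247).

```bash
python3 - <<'E'
from h import *
import pickle
a,b,w=pickle.load(open('c0.pkl','rb'))
def crop(c,u,v,hw,hh,W,H): return cv2.resize(c['pixels'][max(v-hh,0):v+hh,max(0,u-hw):u+hw],(W,H),interpolation=cv2.INTER_CUBIC)
top=np.hstack([crop(a,415,213,60,45,400,300),crop(b,180,160,60,45,400,300)])
bot=np.hstack([crop(a,300,248,48,36,400,300),crop(b,278,207,48,36,400,300)])
cv2.imwrite('pics/comp.png',np.vstack([top,bot])[:,:,::-1])
for n,c in (('scene',a),('side',b)):
    hsv=cv2.cvtColor(c['pixels'],cv2.COLOR_RGB2HSV)
    m=((hsv[...,1]<45)&(hsv[...,2]>150)).astype(np.uint8)
    m=cv2.morphologyEx(m,cv2.MORPH_CLOSE,np.ones((9,9)))
    k,l,st,ce=cv2.connectedComponentsWithStats(m)
    for i in range(1,k):
        if st[i,4]>600:
            cn=cv2.findContours((l==i).astype(np.uint8),0,2)[0][0]
            P=np.array([onz(c,*p[0],0.012)[:2] for p in cn.astype(float)],np.float32)
            R=cv2.minAreaRect(P*1000); print(n,'plate',ce[i].round(),np.round(R[0]),np.round(R[1]),round(R[2],1))
    m=((hsv[...,2]<45)).astype(np.uint8)
    k,l,st,ce=cv2.connectedComponentsWithStats(m)
    for i in range(1,k):
        if 100<st[i,4]<1500:
            cn=cv2.findContours((l==i).astype(np.uint8),0,2)[0][0]
            P=np.array([onz(c,*p[0],0.012)[:2] for p in cn.astype(float)],np.float32)
            R=cv2.minAreaRect(P*1000); print(n,'black',ce[i].round(),np.round(R[0]),np.round(R[1]),round(R[2],1))
E
```

```text
scene plate [333.  26.] [-389.  -63.] [ 494. 1581.] 9.9
scene plate [79. 71.] [  22. -813.] [199. 147.] 0.7
scene plate [308. 101.] [22.  2.] [180. 195.] 12.5
scene plate [391. 166.] [261. 268.] [154. 205.] 64.8
scene plate [231. 226.] [ 539. -132.] [ 86. 111.] 89.4
scene plate [299. 250.] [578.  42.] [117. 154.] 79.9
scene plate [  9. 290.] [ 770. -573.] [160.  53.] 31.7
scene plate [ 33. 414.] [ 997. -374.] [ 25. 187.] 3.0
scene black [476.  32.] [-503.  613.] [ 10. 577.] 70.1
scene black [535.  74.] [-203.  774.] [123. 362.] 66.3
scene black [194. 186.] [ 430. -257.] [58. 51.] 28.3
scene black [379. 298.] [676. 236.] [67. 46.] 44.3
scene black [ 65. 398.] [ 967. -370.] [109.  19.] 89.9
side plate [405.  77.] [1147.  210.] [1281. 1629.] 45.0
side plate [279. 208.] [573.  45.] [122. 153.] 79.5
side plate [117. 226.] [258. 274.] [164. 198.] 64.7
side plate [320. 256.] [ 532. -130.] [ 87. 112.] 89.3
side plate [ 67. 370.] [-6. 46.] [307. 220.] 84.3
side black [143. 104.] [629. 661.] [270. 136.] 5.8
side black [396. 271.] [ 615. -274.] [38. 41.] 37.1
side black [330. 329.] [ 410. -263.] [32. 55.] 29.0
```

View pics/comp.png

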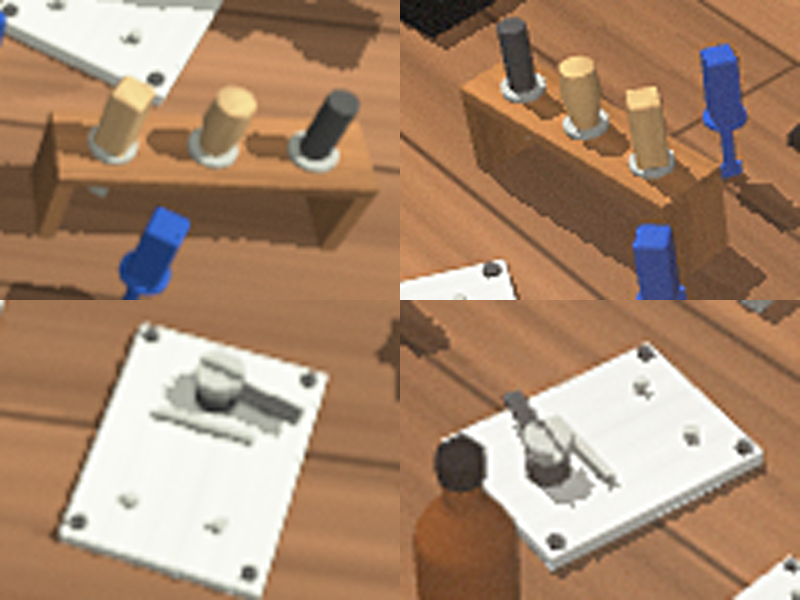

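View pics/w0.png

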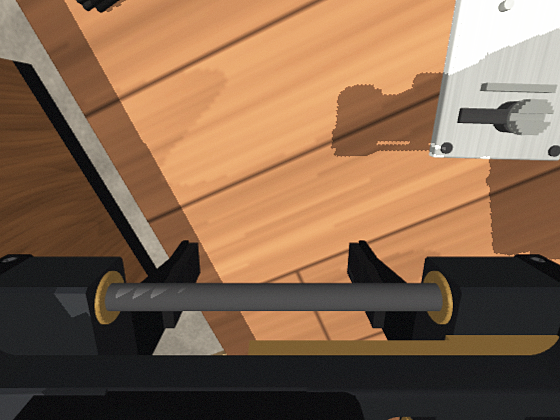

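The crops show the square handle in the rack at scene (392,202). The awl is at (423,205) and the punch at (454,206). The jig measuring about 117 x 153 mm is at scene (300,248), centred near (0.575, 0.043) with a yaw of about -10°, and the fence is on the robot's side. The large lift, about 60 mm, is at (384,295). The wrist view shows only the fingers and the oversized jig at its top right.

Candidates:
- **Driver:** wood square at (392,202), against the blue ones at (348,185) and (400,247). I choose the wood one.
- **Lift:** (384,295), against the small lift at (166,249) and the blank at (195,186).
- **Jig:** (300,248), against (232,226) and (393,163).

Next I move over the lift.

Call:
servo_tool(
  targets=[
    [0.95,-0.76,0,0,87],
    [1.9,-1.52,0,0,87],
    [2.85,-2.28,0,0,87],
    [3.8,-3.04,0,0,87],
    [4.75,-3.8,0,0,87],
  ],
)

```text
time_s: 0.57
tcp_pos: [0.3946, 0.457, 0.2393]
ee_rot: [[0.916, -0.402, -0.0], [-0.402, -0.916, -0.001], [-0.0, 0.001, -1.0]]
wrist_force: [0.3, 0.4, 0.3]
gripper_width: 1.004
gripper_force: 0.0
```

Call:
servo_tool(
  targets=[
    [0.95,-0.76,0,0,87],
    [1.9,-1.52,0,0,87],
    [2.85,-2.28,0,0,87],
    [3.8,-3.04,0,0,87],
    [4.75,-3.8,0,0,87],
  ],
)

```text
time_s: 0.98
tcp_pos: [0.5373, 0.3428, 0.2393]
ee_rot: [[0.916, -0.402, -0.001], [-0.402, -0.916, -0.0], [-0.0, 0.001, -1.0]]
wrist_force: [-0.1, 1.1, 0.4]
gripper_width: 0.997
gripper_force: 0.0
```

Call:
servo_tool(
  targets=[
    [0.95,-0.76,0,0,87],
    [1.9,-1.52,0,0,87],
    [2.85,-2.28,0,0,87],
    [3.8,-3.04,0,0,87],
    [4.0,-3.8,0,0,87],
  ],
)

```text
time_s: 1.4
tcp_pos: [0.6594, 0.2284, 0.2376]
ee_rot: [[0.915, -0.404, -0.0], [-0.404, -0.915, -0.001], [0.0, 0.001, -1.0]]
wrist_force: [-0.3, 0.3, -0.0]
gripper_width: 0.999
gripper_force: 0.0
```

```bash
python3 - <<'E'
from h import *
import pickle
w=cap('wrist','w1.png');pickle.dump(w,open('w1.pkl','wb'));s=r.sense()
print(s['time_s'],s['tcp_pos'],s['ee_rot'].round(3),s['joints'].round(1))
E
```

```text
1.45 [0.65862813 0.22445729 0.23788852] [[ 0.913 -0.407 -0.002]
 [-0.407 -0.913 -0.002]
 [-0.001  0.003 -1.   ]] [ 32.1  29.2  11.8   0.1 -72.7  33.8]
```

View pics/w1.png

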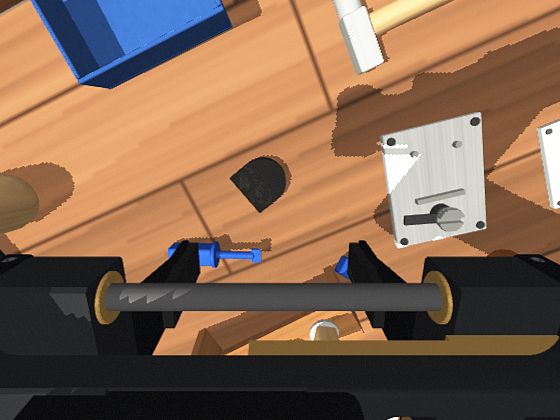

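The wrist view shows the lift at (262,183). Its flat edge runs (230,178) to (262,212) and its round end faces the upper right. The right jig shows bolts at (391,142), (475,121), (480,225) and (404,241), and the screw at (450,217).

```bash
cat >> h.py <<'E'
def darkc(c,u,v,rad=5):
    g=cv2.cvtColor(c['pixels'],cv2.COLOR_RGB2GRAY).astype(float);u,v=int(round(u)),int(round(v))
    p=g[v-rad:v+rad+1,u-rad:u+rad+1];wt=np.clip(np.median(p)*.75-p,0,None)
    yy,xx=np.mgrid[-rad:rad+1,-rad:rad+1];return u+(wt*xx).sum()/wt.sum(),v+(wt*yy).sum()/wt.sum()
E
python3 - <<'E'
from h import *
import pickle
a,b,_=pickle.load(open('c0.pkl','rb'));w=pickle.load(open('w1.pkl','rb'))
S={'--':(288,220),'-+':(326,231),'+-':(271,265),'++':(311.5,277.5)}
D={'++':(289,184),'+-':(312.6,206),'--':(267.4,229)}
W={'--':(480,225),'-+':(404,241),'++':(391,142),'+-':(475,121)}
Pw={}
for k in W:
    pw=darkc(w,*W[k]); ps=darkc(a,*S[k],4)
    Pw[k]=onz(w,*pw,.012)
    print(k,'wrist z12',Pw[k].round(4),'scene',onz(a,*ps,.012).round(4),'tri w-s',*[np.round(q,4) for q in tri(w,pw,a,ps)], end=' ')
    if k in D:
        pd=darkc(b,*D[k],4);print('tri w-side',*[np.round(q,4) for q in tri(w,pw,b,pd)])
    else:print()
c=sum(Pw.values())/4; xa=(Pw['++']+Pw['+-']-Pw['-+']-Pw['--'])[:2]; ya=(Pw['++']+Pw['-+']-Pw['+-']-Pw['--'])[:2]
print('centre',c,'yaw',np.degrees(np.arctan2(xa[1],xa[0])),np.degrees(np.arctan2(-ya[0],ya[1])),np.linalg.norm(xa)/2,np.linalg.norm(ya)/2)
g=cv2.cvtColor(w['pixels'],cv2.COLOR_RGB2HSV)[...,2]
for th in (40,50,60):
    k,l,st,ce=cv2.connectedComponentsWithStats((g<th).astype(np.uint8)); i=l[183,262]
    cn=cv2.findContours((l==i).astype(np.uint8),0,2)[0][0]
    P=np.array([onz(w,*p[0],.012)[:2] for p in cn.astype(float)],np.float32)*1000
    R=cv2.minAreaRect(P);print('lift',th,st[i],np.round(R[0],1),np.round(R[1],1),round(R[2],1),'mean',P.mean(0))
for n,c,u,v in (('scene',a,384,295),('side',b,249,155)):
    g=cv2.cvtColor(c['pixels'],cv2.COLOR_RGB2HSV)[...,2]
    k,l,st,ce=cv2.connectedComponentsWithStats((g<60).astype(np.uint8)); i=l[v,u]
    cn=cv2.findContours((l==i).astype(np.uint8),0,2)[0][0]
    P=np.array([onz(c,*p[0],.012)[:2] for p in cn.astype(float)],np.float32)*1000
    R=cv2.minAreaRect(P);print(n,st[i],np.round(R[0],1),np.round(R[1],1),round(R[2],1))
x=cv2.resize(w['pixels'][140:225,220:305],(500,500),interpolation=cv2.INTER_CUBIC)
y=cv2.resize(w['pixels'][180:255,395:495],(667,500),interpolation=cv2.INTER_CUBIC)[:,367:]
y=cv2.resize(w['pixels'][195:245,400:480],(800,500),interpolation=cv2.INTER_CUBIC)[:,:]
cv2.imwrite('pics/c2.png',np.vstack([np.hstack([cv2.resize(x,(300,300)),cv2.resize(y,(480,300))])])[:,:,::-1])
E
```

```text
-- wrist z12 [0.4995 0.0069 0.012 ] scene [0.4951 0.0039 0.012 ] tri w-s [0.4944 0.0039 0.0075] 0.0039 tri w-side [0.4996 0.0081 0.0131] 0.0017
-+ wrist z12 [0.5167 0.1036 0.012 ] scene [0.5151 0.1042 0.012 ] tri w-s [0.5179 0.1042 0.0152] 0.0012 
++ wrist z12 [0.6473 0.0809 0.012 ] scene [0.6505 0.0811 0.012 ] tri w-s [0.6474 0.0805 0.008 ] 0.0026 tri w-side [0.6491 0.0829 0.0192] 0.0004
+- wrist z12 [ 0.6305 -0.0154  0.012 ] scene [ 0.6306 -0.0209  0.012 ] tri w-s [ 0.627  -0.0213  0.0029] 0.0021 tri w-side [ 0.6307 -0.0144  0.0134] 0.0006
centre [0.57349629 0.04397974 0.012     ] yaw -9.76495491245128 -9.954665749789495 0.1327216658038832 0.09793417683476446
lift 40 [     0      0    560    420 177942] [140.1  20.4] [0. 0.] 0.0 mean [140.09381   20.435799]
lift 50 [     0      0    560    420 172067] [217.4 189.4] [16.4  4.3] 66.1 mean [217.52379 189.80992]
lift 60 [     0      0    560    420 170425] [217.3 189.3] [16.1  4.3] 66.1 mean [217.41492 189.56435]
scene [369 283  29  26 597] [668.6 236.8] [59.1 58.7] 15.0
side [     0      0    560    420 227597] [ 322.7 1029.6] [0. 0.] 0.0
```

View pics/c2.png

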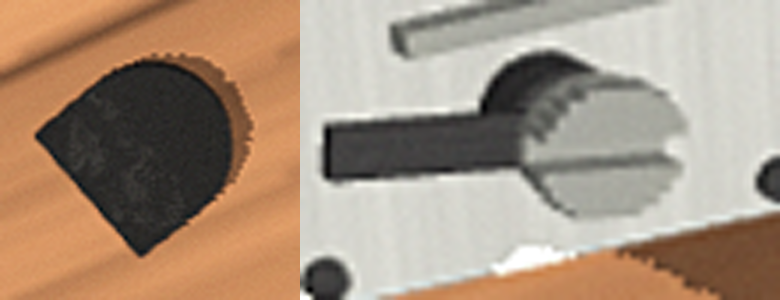

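The crop shows the lift D cleanly, and the bar end at wrist (404.6,220.4) with the head centre at (451.3,219.2).

```bash
cat > lift.py <<'E'
from h import *
def lift(c,u,v,z=.012,rad=50,bodyview=False):
    hsv=cv2.cvtColor(c['pixels'],cv2.COLOR_RGB2HSV)
    m=((hsv[...,2]<95)&(hsv[...,1]<70)).astype(np.uint8)
    k=np.zeros_like(m);k[max(v-rad,0):v+rad,max(u-rad,0):u+rad]=1;m=cv2.morphologyEx(m*k,cv2.MORPH_CLOSE,np.ones((3,3)))
    n,l,st,ce=cv2.connectedComponentsWithStats(m);i=1+np.argmax(st[1:,4])
    cn=cv2.findContours((l==i).astype(np.uint8),0,1)[0][0][:,0].astype(float)
    P=np.array([onz(c,*p,z)[:2] for p in cn],np.float32)*1000
    h=cv2.convexHull(P)[:,0]; cen=cv2.moments(h[:,None]);cen=np.array([cen['m10'],cen['m01']])/cen['m00']
    # flat edge: longest hull span of near-collinear pts; use the two sharpest corners
    ap=cv2.approxPolyDP(h[:,None],2.5,True)[:,0]
    e=[(np.linalg.norm(ap[i]-ap[i-1]),ap[i-1],ap[i]) for i in range(len(ap))];e.sort(key=lambda t:-t[0])
    return st[i],P,cen,e[:4]
E
python3 - <<'E'
from lift import *
import pickle
a,b,_=pickle.load(open('c0.pkl','rb'));w=pickle.load(open('w1.pkl','rb'))
for n,c,u,v,rd in (('w',w,262,183,45),('scene',a,384,295,25),('side',b,249,155,22)):
    st,P,cen,e=lift(c,u,v,rad=rd); R=cv2.minAreaRect(P)
    print(n,st,'rect',np.round(R[0],1),np.round(R[1],1),round(R[2],1),'cen',cen.round(1))
    for x in e: print('  ',np.round(x[0],1),x[1].round(1),x[2].round(1))
def tp(px): return tri(w,px[0],a,px[1])
be=onz(w,404.6,220.4,.0285)[:2];hc=onz(w,451.3,219.2,.041)[:2]
d=be-hc;print('screw',hc,'bar len',np.linalg.norm(d),'bar yaw',np.degrees(np.arctan2(d[1],d[0])))
J=np.array([.5735,.044]);y=np.radians(-9.85);X=np.array([np.cos(y),np.sin(y)]);print('screw by jig',J-.038*X,'nest',J+.02*X)
E
```

```text
w [ 231  158   54   54 1855] rect [665.2 240.3] [57.5 57.4] 15.2 cen [664.7 243.1]
   44.7 [685.6 273.4] [642.  263.8]
   33.8 [630.7 257.8] [640.9 225.6]
   29.2 [693.4 245.2] [685.6 273.4]
   21.2 [689.5 224.4] [693.4 245.2]
scene [369 283  30  26 588] rect [668.4 237.5] [58.5 57.7] 16.4 cen [668.1 240.1]
   52.5 [684.8 272.4] [634.9 256.2]
   29.9 [634.9 256.2] [641.8 227.1]
   24.0 [695.  250.6] [684.8 272.4]
   23.0 [675.8 209.5] [694.7 222.7]
side [237 145  24  18 261] rect [663.2 243. ] [65.8 58.1] 18.4 cen [660.6 243.9]
   51.5 [683.5 274.7] [633.2 263.7]
   36.8 [624.8 254.2] [636.4 219.3]
   24.3 [692.  235.5] [692.3 259.8]
   22.3 [657.1 210.4] [677.2 220. ]
screw [0.5382031  0.05094138] bar len 0.049828299547099636 bar yaw 73.01322431002333
screw by jig [0.53606016 0.05050064] nest [0.59320518 0.04057861]
```

Call:
servo_tool(
  targets=[
    [0.05,0.1,-0.8,-0.12,72],
    [0.1,0.2,-1.6,-0.24,72],
    [0.15,0.4,-2.0,-0.36,72],
    [0.2,0.5,-2.0,-0.48,72],
    [0.25,0.6,-2.0,-0.6,72],
  ],
)

```text
time_s: 1.87
tcp_pos: [0.6629, 0.2481, 0.1773]
ee_rot: [[0.524, -0.852, -0.004], [-0.852, -0.524, -0.002], [-0.0, 0.004, -1.0]]
wrist_force: [0.3, 0.1, 0.8]
gripper_width: 0.836
gripper_force: 0.0
```

Call:
servo_tool(
  targets=[
    [0,0,0,-0.12,72],
    [0,0,0,-0.24,72],
    [0,0,0,-0.285,72],
    [0,0,0,-0.285,72],
    [0,0,0,-0.285,72],
  ],
)

```text
time_s: 2.28
tcp_pos: [0.6635, 0.2483, 0.1792]
ee_rot: [[0.27, -0.963, -0.001], [-0.963, -0.27, -0.0], [0.0, 0.001, -1.0]]
wrist_force: [-0.6, 0.6, 0.8]
gripper_width: 0.831
gripper_force: 0.0
```

```bash
python3 - <<'E'
from lift import *
import pickle
a,b,_=pickle.load(open('c0.pkl','rb'));w1=pickle.load(open('w1.pkl','rb'))
for n,c in (('scene',a),('side',b)):
    hsv=cv2.cvtColor(c['pixels'],cv2.COLOR_RGB2HSV)
    m=((abs(hsv[...,0].astype(int)-115)<15)&(hsv[...,1]>120)&(hsv[...,2]>50)).astype(np.uint8)
    k,l,st,ce=cv2.connectedComponentsWithStats(m)
    for i in range(1,k):
        if 60<st[i,4]<700:
            cn=cv2.findContours((l==i).astype(np.uint8),0,2)[0][0]
            P=np.array([onz(c,*p[0],.012)[:2] for p in cn.astype(float)],np.float32)*1000
            print(n,ce[i].round(),'x',P[:,0].min().round(),P[:,0].max().round(),'y',P[:,1].min().round(),P[:,1].max().round())
    m=((hsv[...,0]<14)&(hsv[...,1]>150)&(hsv[...,2]<130)).astype(np.uint8)
# bottle base via scene/side pixels
print('bottle tri cap', tri(a,(288,161),b,(245,211)))
w=cap('wrist','w2.png');pickle.dump(w,open('w2.pkl','wb'));s=r.sense()
print(s['time_s'],s['tcp_pos'],s['ee_rot'].round(3)[:,0],s['joints'].round(1))
p=proj(w,[.6655,.240,.012]);print(p)
st,P,cen,e=lift(w,int(p[0]),int(p[1]),rad=75);R=cv2.minAreaRect(P);print(st,np.round(R[0],1),np.round(R[1],1),R[2])
E
```

```text
scene [474.  26.] x -744.0 -339.0 y 547.0 691.0
scene [348. 182.] x 300.0 423.0 y 131.0 168.0
scene [400. 245.] x 486.0 584.0 y 257.0 310.0
side [301. 102.] x 887.0 993.0 y 230.0 418.0
side [216. 145.] x 563.0 673.0 y 259.0 401.0
side [197. 199.] x 401.0 491.0 y 134.0 262.0
bottle tri cap (array([ 0.42176326, -0.00894305,  0.14268518]), np.float64(9.315486030487238e-05))
2.3333 [0.66351891 0.24829362 0.17925129] [ 0.27  -0.963  0.   ] [ 33.5  32.5   9.   -0.  -66.5 -17.9]
[273.7669675  185.46824535]
[ 247  158   55   55 2613] [665.2 240.2] [56.8 58. ] 16.637218475341797
```

View pics/w2.png

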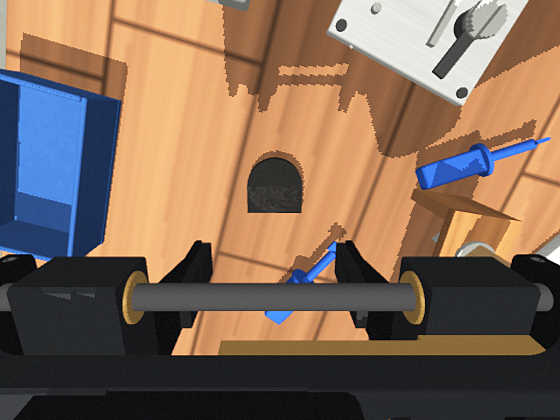

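The lift sits centred in the view at (274,186). A blue look-alike at (300,280) is close to the gripper's body, so I check its height before going down.

```bash
python3 - <<'E'
from h import *
import pickle
a,b,_=pickle.load(open('c0.pkl','rb'));w=pickle.load(open('w2.pkl','rb'))
print('blueA top',tri(a,(404,235),b,(216,131)),'tip',tri(a,(392,263),b,(219,166)),'tip w',tri(w,(338,245),b,(219,166)))
print('blueB top',tri(a,(350,171),b,(197,185)),'tip',tri(a,(346,203),b,(200,222)))
# rack holes: collars (white discs on board)
# composite crop coords -> pixels ; scene scale 400/120, origin (355,168); side origin (120,115)
S=[(115,145),(215,147),(315,150)];D=[(652,160),(585,124),(522,86)]
for s,d in zip(S,D):
    ps=(355+s[0]/3.333,168+s[1]/3.333);pd=(120+(d[0]-400)/3.333,115+d[1]/3.333)
    print(ps,pd,tri(a,ps,b,pd),onz(a,*ps,.083),onz(b,*pd,.083))
for n,c,base in (('s',a,(287,190)),('d',b,(246,240))):
    pass
E
```

```text
blueA top (array([0.57308321, 0.26289618, 0.12225899]), np.float64(0.005177238420747599)) tip (array([0.57562625, 0.26710713, 0.00336195]), np.float64(0.006819942438740075)) tip w (array([ 0.57785143,  0.28435298, -0.00153089]), np.float64(0.014058654989821617))
blueB top (array([0.41268371, 0.14033149, 0.12408052]), np.float64(0.0015526789489453772)) tip (array([ 0.41237056,  0.14945214, -0.00209492]), np.float64(0.001638937138275324))
(389.5034503450345, 211.5043504350435) (195.6075607560756, 163.004800480048) (array([0.48602703, 0.24289728, 0.08238863]), np.float64(0.0035665171410065063)) [0.48789337 0.24115499 0.083     ] [0.48549261 0.24454502 0.083     ]
(419.5064506450645, 212.1044104410441) (175.5055505550555, 152.2037203720372) (array([0.47674967, 0.31236037, 0.08185666]), np.float64(0.002718311091891526)) [0.47873608 0.31069799 0.083     ] [0.47597103 0.31293961 0.083     ]
(449.5094509450945, 213.004500450045) (156.6036603660366, 140.8025802580258) (array([0.4693767 , 0.38160368, 0.08337538]), np.float64(0.0033120793493152984)) [0.47046228 0.38014947 0.083     ] [0.46966599 0.38438848 0.083     ]
```

Blue look-alike A stands upright at (0.575, 0.265) and is 122 mm tall, which leaves the gripper body too little room at the proper grasp yaw. So I grip the lift skewed about 16°, carry it clear, and regrip it there.

Call:
servo_tool(
  targets=[
    [0.04,-0.2,0,0.12,80],
    [0.04,-0.2,0,0.24,80],
    [0.04,-0.2,-1.2,0.28,80],
    [0.04,-0.2,-2.4,0.28,80],
    [0.04,-0.2,-3.6,0.28,80],
  ],
)

```text
time_s: 2.75
tcp_pos: [0.6652, 0.2425, 0.0714]
ee_rot: [[0.525, -0.851, 0.002], [-0.851, -0.525, 0.002], [-0.0, -0.003, -1.0]]
wrist_force: [0.9, -0.1, -2.2]
gripper_width: 0.921
gripper_force: 0.0
```

Call:
servo_tool(
  targets=[
    [0,0,-0.5,0,80],
    [0,0,-1.0,0,80],
    [0,0,-1.4,0,80],
    [0,0,-1.57,0,80],
    [0,0,-1.57,0,80],
  ],
)

```text
time_s: 3.17
tcp_pos: [0.6644, 0.2419, 0.0231]
ee_rot: [[0.525, -0.851, -0.002], [-0.851, -0.525, -0.001], [-0.0, 0.002, -1.0]]
wrist_force: [0.5, -0.6, 0.3]
gripper_width: 0.92
gripper_force: 0.0
```

Call:
servo_tool(
  targets=[
    [0,0,0,0,40],
    [0,0,0,0,40],
    [0,0,0,0,40],
    [0,0,0,0,40],
    [0,0,0,0,40],
  ],
)

```text
time_s: 3.58
tcp_pos: [0.6652, 0.2424, 0.0257]
ee_rot: [[0.525, -0.851, 0.001], [-0.851, -0.525, 0.001], [0.0, -0.001, -1.0]]
wrist_force: [-1.0, -0.1, 2.2]
gripper_width: 0.682
gripper_force: 28.7
```

Call:
servo_tool(
  targets=[
    [0,0,0.3,0,40],
    [0.4,-0.5,0.4,0,40],
    [0.8,-1.0,0.4,0,40],
    [1.2,-1.5,0.4,0,40],
    [1.2,-1.5,0.4,0,40],
  ],
)

```text
time_s: 4.0
tcp_pos: [0.7029, 0.1946, 0.0371]
ee_rot: [[0.522, -0.853, 0.002], [-0.853, -0.522, 0.0], [0.001, -0.001, -1.0]]
wrist_force: [0.8, -0.1, -0.3]
gripper_width: 0.684
gripper_force: 28.8
```

Call:
servo_tool(
  targets=[
    [0,0,-0.2,0,40],
    [0,0,-0.37,0,40],
    [0,0,-0.37,0,87],
    [0,0,-0.37,0,87],
    [0,0,-0.37,0,87],
  ],
)

```text
time_s: 4.42
tcp_pos: [0.7004, 0.1979, 0.0251]
ee_rot: [[0.525, -0.851, -0.001], [-0.851, -0.525, -0.0], [-0.0, 0.001, -1.0]]
wrist_force: [0.5, -0.0, 0.6]
gripper_width: 0.828
gripper_force: 0.0
```

Call:
servo_tool(
  targets=[
    [0,0,0,0,87],
    [0,0,1,0,87],
    [0,0,2.2,0,87],
    [0,0,3.4,0,87],
    [0,0,3.4,0,87],
  ],
)

```text
time_s: 4.83
tcp_pos: [0.7055, 0.199, 0.1374]
ee_rot: [[0.526, -0.85, 0.016], [-0.85, -0.526, 0.005], [0.004, -0.016, -1.0]]
wrist_force: [1.5, 0.2, 1.5]
gripper_width: 0.993
gripper_force: 0.0
```

```bash
cat > ml.py <<'E'
from lift import *
import pickle,sys
x,y=float(sys.argv[1]),float(sys.argv[2])
w=cap('wrist',sys.argv[3]);pickle.dump(w,open('wl.pkl','wb'));s=r.sense()
print(s['time_s'],s['tcp_pos'],np.degrees(np.arctan2(s['ee_rot'][1,0],s['ee_rot'][0,0])),s['joints'].round(1))
p=proj(w,[x,y,.012]);st,P,cen,e=lift(w,int(p[0]),int(p[1]),rad=int(sys.argv[4]));R=cv2.minAreaRect(P);print(p,st,np.round(R[0],1),np.round(R[1],1),R[2],'cen',cen)
c=np.array(R[0]);d=c-cen;print('dir round end approx yaw',np.degrees(np.arctan2(-d[1],-d[0])))
for q in e[:3]: print(np.round(q[0],1),q[1].round(1),q[2].round(1),np.degrees(np.arctan2(*(q[2]-q[1])[::-1])))
E
python3 ml.py .70 .197 w3.png 85
```

```text
4.8833 [0.70369255 0.19870586 0.13365207] -58.308201213729696 [ 28.4  36.4   9.2   0.1 -62.2   3.2]
[281.84964083 206.70349532] [ 247  174   67   68 3331] [699.8 195.1] [57.  59.3] 16.30986976623535 cen [699.20619308 198.04028453]
dir round end approx yaw 101.05832449193281
54.7 [718.3 229.7] [665.4 215.8] -165.25021
40.5 [728.5 190.6] [718.3 229.7] 104.68704
32.5 [665.4 215.8] [673.8 184.4] -74.95395
```

Call:
servo_tool(
  targets=[
    [-0.09,0.16,0,-0.12,80],
    [-0.09,0.16,0,-0.24,80],
    [-0.09,0.16,-1.2,-0.285,80],
    [-0.09,0.16,-2.4,-0.285,80],
    [-0.09,0.16,-2.4,-0.285,80],
  ],
)

```text
time_s: 5.3
tcp_pos: [0.6923, 0.2002, 0.0461]
ee_rot: [[0.262, -0.965, -0.016], [-0.965, -0.262, -0.005], [0.001, 0.017, -1.0]]
wrist_force: [-0.5, -1.0, -3.0]
gripper_width: 0.925
gripper_force: 0.0
```

Call:
servo_tool(
  targets=[
    [0,0,-0.5,0,80],
    [0,0,-0.9,0,80],
    [0,0,-1.03,0,80],
    [0,0,-1.03,0,40],
    [0,0,-1.03,0,40],
  ],
)

```text
time_s: 5.72
tcp_pos: [0.6986, 0.2022, 0.0252]
ee_rot: [[0.264, -0.964, 0.001], [-0.964, -0.264, 0.0], [0.0, -0.001, -1.0]]
wrist_force: [-0.2, 0.5, 0.3]
gripper_width: 0.842
gripper_force: 0.0
```

Call:
servo_tool(
  targets=[
    [0,0,0,0,40],
    [0,0,0,0,40],
    [0,0,1.2,0,40],
    [0,0,2.4,0,40],
    [0,0,3.0,0,40],
  ],
)

```text
time_s: 6.13
tcp_pos: [0.7005, 0.2027, 0.1202]
ee_rot: [[0.265, -0.964, 0.008], [-0.964, -0.265, 0.002], [0.0, -0.008, -1.0]]
wrist_force: [1.3, 0.5, 0.7]
gripper_width: 0.499
gripper_force: 0.0
```

```bash
python3 - <<'E'
from h import *
w=cap('wrist','w4.png');s=r.sense();print(s['time_s'],s['tcp_pos'],np.degrees(np.arctan2(s['ee_rot'][1,0],s['ee_rot'][0,0])),s['joints'].round(1),s['gripper_width'])
t=s['tcp_pos'];R=s['ee_rot']
for q in [(-21-0,29),(-21,-29),(37,0)]: print(proj(w,t+R@np.array([q[0]/1000,q[1]/1000,.012])).round(1))
E
```

```text
6.1833 [0.70211407 0.20325987 0.12391707] -74.61739784686134 [ 28.8  36.7   8.3   0.2 -60.8 -13.5] 0.4894152123891632
[321.  297.7]
[220.8 298.2]
[270.6 201.6]
```

View pics/w4.png

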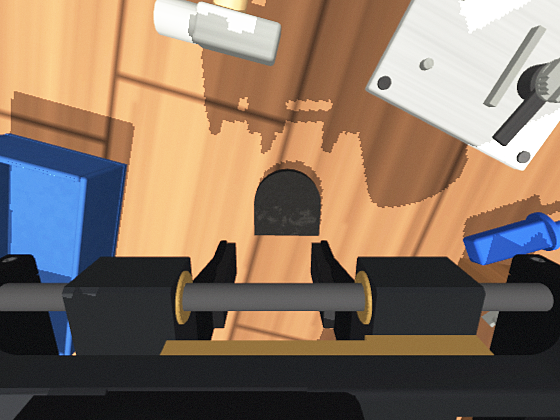

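The fingers had not closed before the lift-off. The heel lift is still on the bench, aligned, at (288,203). I go down again and allow more closing time.

Call:
servo_tool(
  targets=[
    [0,0,0,0,80],
    [0,0,0,0,80],
    [0,0,0,0,80],
    [0,0,-1,0,80],
    [0,0,-2,0,80],
  ],
)

```text
time_s: 6.6
tcp_pos: [0.699, 0.2024, 0.0548]
ee_rot: [[0.264, -0.965, 0.003], [-0.965, -0.264, 0.001], [-0.001, -0.003, -1.0]]
wrist_force: [-0.2, -0.1, -0.6]
gripper_width: 0.777
gripper_force: 0.0
```

Call:
servo_tool(
  targets=[
    [0,0,-0.7,0,80],
    [0,0,-1.0,0,80],
    [0,0,-1.02,0,80],
    [0,0,-1.02,0,40],
    [0,0,-1.02,0,40],
  ],
)

```text
time_s: 7.02
tcp_pos: [0.6992, 0.2024, 0.0251]
ee_rot: [[0.264, -0.964, 0.002], [-0.964, -0.264, 0.001], [-0.0, -0.002, -1.0]]
wrist_force: [-0.2, -0.4, 0.9]
gripper_width: 0.833
gripper_force: 0.0
```

Call:
servo_tool(
  targets=[
    [0,0,0,0,40],
    [0,0,0,0,40],
    [0,0,0,0,40],
    [0,0,0,0,40],
    [0,0,0.5,0,40],
  ],
)

```text
time_s: 7.43
tcp_pos: [0.6963, 0.2014, 0.0362]
ee_rot: [[0.263, -0.965, -0.005], [-0.965, -0.263, -0.002], [0.0, 0.005, -1.0]]
wrist_force: [-0.3, -0.2, -0.6]
gripper_width: 0.656
gripper_force: 30.0
```

Call:
servo_tool(
  targets=[
    [0,0,1.3,0.1,40],
    [-0.3,-0.4,2.6,0.22,40],
    [-0.7,-1.0,3.0,0.34,40],
    [-1.1,-1.6,3.0,0.46,40],
    [-1.5,-2.2,3.0,0.58,40],
  ],
)

```text
time_s: 7.85
tcp_pos: [0.6534, 0.1359, 0.1309]
ee_rot: [[0.753, -0.658, 0.004], [-0.658, -0.753, 0.002], [0.001, -0.004, -1.0]]
wrist_force: [0.3, -0.6, -1.1]
gripper_width: 0.661
gripper_force: 30.0
```

Call:
servo_tool(
  targets=[
    [-0.5,-0.7,0,0.12,40],
    [-1.0,-1.4,0,0.24,40],
    [-1.5,-2.1,0,0.36,40],
    [-2.0,-2.8,0,0.48,40],
    [-2.25,-3.13,0,0.551,40],
  ],
)

```text
time_s: 8.27
tcp_pos: [0.5836, 0.0401, 0.129]
ee_rot: [[0.986, -0.169, -0.001], [-0.169, -0.986, -0.0], [-0.001, 0.0, -1.0]]
wrist_force: [-0.3, -0.3, -1.7]
gripper_width: 0.661
gripper_force: 30.0
```

Call:
servo_tool(
  targets=[
    [0,0,0,0,40],
    [0,0,0,0,40],
    [0,0,0,0,40],
    [0,0,0,0,40],
    [0,0,0,0,40],
  ],
)

```text
time_s: 8.68
tcp_pos: [0.5863, 0.0429, 0.1287]
ee_rot: [[0.985, -0.172, 0.0], [-0.172, -0.985, 0.0], [0.0, -0.0, -1.0]]
wrist_force: [0.3, 0.8, -0.9]
gripper_width: 0.657
gripper_force: 30.0
```

```bash
python3 - <<'E'
from h import *
import pickle
w=cap('wrist','w5.png');a=cap('scene');b=cap('side');pickle.dump((w,a,b),open('w5.pkl','wb'));s=r.sense();print(s['time_s'],s['tcp_pos'],np.degrees(np.arctan2(s['ee_rot'][1,0],s['ee_rot'][0,0])),s['joints'].round(1),s['gripper_width'])
J=np.array([.5735,.044]);y=np.radians(-9.85);X=np.array([np.cos(y),np.sin(y)]);Y=np.array([-X[1],X[0]])
for n,jx,jy,z in (('b++',66.4,49,.012),('b+-',66.4,-49,.012),('p+',45.2,25.2,.020),('p-',45.2,-25.2,.020),('b--',-66.4,-49,.012),('b-+',-66.4,49,.012)):
    print(n,proj(w,[*(J+jx/1e3*X+jy/1e3*Y),z]).round(1))
E
```

```text
8.8333 [0.58599954 0.04260539 0.12861762] -9.880617457420804 [ 19.9  24.2 -13.5   0.  -52.3  60.2] 0.6576601263880482
b++ [216.4 147.3]
b+- [332.2 147.2]
p+ [244.4 173.8]
p- [304.3 173.8]
b-- [324.6 285.5]
b-+ [223.9 285.5]
```

View pics/w5.png

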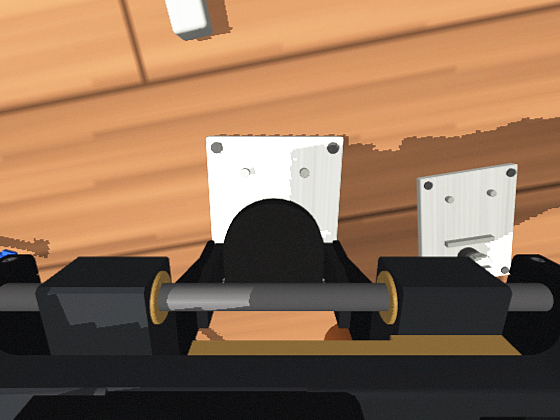

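The wrist view shows the lift held symmetrically, its arc top at (275,198). The jig bolts are at (217,147.5) and (333,148), within 1 px of prediction.

```bash
python3 - <<'E'
from h import *
import pickle
w,a,b=pickle.load(open('w5.pkl','rb'));s=r.sense();t=s['tcp_pos'];R=s['ee_rot']
J=np.array([.5735,.044]);y=np.radians(-9.85);X=np.array([np.cos(y),np.sin(y)]);Y=np.array([-X[1],X[0]])
for n,u,v in (('++',217,147),('+-',333,148)):
    q=onz(w,*darkc(w,u,v,7),.012)[:2]-J;print(n,q@X*1e3,q@Y*1e3)
print('arc tip in tool',R.T@(onz(w,275,198,t[2]-.013)-t)*1e3)
print('left/right edges',R.T@(onz(w,226,245,t[2]-.013)-t)*1e3,R.T@(onz(w,323,245,t[2]-.013)-t)*1e3)
n=J+.02*X; L=t[:2]+R[:2,0]*.0072; print('nest-liftorigin mm',(n-L)*1e3)
E
```

```text
++ 66.45864518805026 49.04072093168838
+- 65.39160541654371 -49.23093434163858
arc tip in tool [37.90730424  0.78619892 12.99462235]
left/right edges [ 10.45090388 -26.79207664  12.99583305] [10.43607331 27.87237066 13.00126847]
nest-liftorigin mm [ 0.11243828 -0.79128641]
```

Call:
servo_tool(
  targets=[
    [-0.03,-0.01,-0.8,0,40],
    [-0.03,-0.01,-1.6,0,40],
    [-0.03,-0.01,-2.2,0,40],
    [-0.03,-0.01,-2.5,0,40],
    [-0.03,-0.01,-2.5,0,40],
  ],
)

```text
time_s: 9.25
tcp_pos: [0.5835, 0.0416, 0.0515]
ee_rot: [[0.985, -0.172, -0.005], [-0.172, -0.985, -0.001], [-0.004, 0.002, -1.0]]
wrist_force: [0.4, 0.2, 0.1]
gripper_width: 0.658
gripper_force: 30.0
```

Call:
servo_tool(
  targets=[
    [0,0,-0.15,0,40],
    [0,0,-0.3,0,40],
    [0,0,-0.45,0,40],
    [0,0,-0.53,0,40],
    [0,0,-0.53,0,40],
  ],
)

```text
time_s: 9.67
tcp_pos: [0.5855, 0.042, 0.0381]
ee_rot: [[0.985, -0.172, 0.002], [-0.172, -0.985, 0.0], [0.001, -0.001, -1.0]]
wrist_force: [1.2, 0.1, -0.3]
gripper_width: 0.659
gripper_force: 30.0
```

Call:
servo_tool(
  targets=[
    [0,0,0,0,40],
    [0,0,0,0,75],
    [0,0,0,0,75],
    [0,0,0,0,75],
    [0,0,0,0,75],
  ],
)

```text
time_s: 10.08
tcp_pos: [0.5847, 0.0418, 0.0381]
ee_rot: [[0.985, -0.172, -0.0], [-0.172, -0.985, -0.0], [-0.0, 0.0, -1.0]]
wrist_force: [-0.7, 0.6, -0.3]
gripper_width: 0.834
gripper_force: 0.0
```

Call:
servo_tool(
  targets=[
    [0,0,0.3,0,75],
    [0,0,1.0,0,75],
    [0,0,2.0,0,75],
    [0,0,3.2,0,75],
    [0,0,4.4,0,75],
  ],
)

```text
time_s: 10.5
tcp_pos: [0.5843, 0.0416, 0.1717]
ee_rot: [[0.985, -0.172, -0.001], [-0.172, -0.985, -0.0], [-0.001, 0.001, -1.0]]
wrist_force: [0.7, 0.5, -0.8]
gripper_width: 0.856
gripper_force: 0.0
```

Call:
servo_tool(
  targets=[
    [0,0,1.0,0,75],
    [0,0,1.0,0,75],
    [0,0,1.0,0,75],
    [0,0,1.0,0,75],
    [0,0,1,0,75],
  ],
)

```text
time_s: 10.92
tcp_pos: [0.5839, 0.0416, 0.1987]
ee_rot: [[0.985, -0.172, -0.003], [-0.172, -0.985, -0.001], [-0.003, 0.001, -1.0]]
wrist_force: [-0.7, -0.0, 0.2]
gripper_width: 0.862
gripper_force: 0.0
```

```bash
python3 ml.py .593 .0405 w6.png 75; python3 - <<'E'
from h import *
import pickle
w=pickle.load(open('wl.pkl','rb'));im=w['pixels']
cv2.imwrite('pics/w6c.png',cv2.resize(im[120:300,180:380],(800,720),interpolation=cv2.INTER_CUBIC)[:600,:,::-1])
E
```

```text
10.9667 [0.58397224 0.04159033 0.19846775] -9.907878006194911 [ 19.9  20.1  -8.6  -0.  -61.4  60.2]
[272.4599836  180.60507052] [ 246  157   54   54 2542] [589.   41.2] [59.3 60.2] 80.05015563964844 cen [586.34343275  41.58174393]
dir round end approx yaw 170.96620349556542
57.0 [564.4  75. ] [554.5  18.9] -99.949844
38.2 [601.8  67.4] [564.4  75. ] 168.61572
31.5 [554.5  18.9] [585.2  12. ] -12.652046
```

View pics/w6c.png

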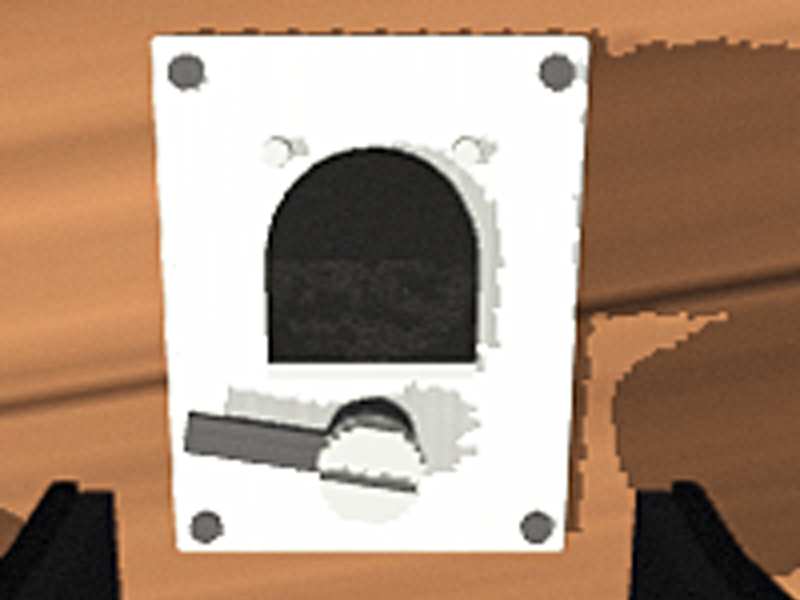

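The lift lies in the nest, square to the fence and with its round end between the posts. The jig bolts in full-frame pixels are near (226,138), (319,138), (231,252) and (314,252), and the slot runs (260,238) to (284,243). Next I refine the screw pose and hover over the driver.

Call:
servo_tool(
  targets=[
    [0,0,1.0,0,60],
    [-0.6,1.2,1.2,0,60],
    [-1.2,2.4,1.6,0,60],
    [-1.6,3.5,2.0,0,60],
    [-2.2,4.6,2.3,0,60],
  ],
)

```text
time_s: 11.38
tcp_pos: [0.5185, 0.181, 0.2686]
ee_rot: [[0.985, -0.173, -0.001], [-0.173, -0.985, -0.001], [-0.001, 0.001, -1.0]]
wrist_force: [0.8, 1.1, -0.5]
gripper_width: 0.699
gripper_force: 0.0
```

Call:
servo_tool(
  targets=[
    [-0.5,1.1,0,0,60],
    [-1.05,2.1,0,0,60],
    [-1.05,2.1,0,0,60],
    [-1.05,2.1,0,0,60],
    [-1.05,2.1,0,0,60],
  ],
)

```text
time_s: 11.8
tcp_pos: [0.4871, 0.2427, 0.2679]
ee_rot: [[0.985, -0.171, -0.002], [-0.171, -0.985, -0.002], [-0.001, 0.002, -1.0]]
wrist_force: [-0.1, 0.5, 0.2]
gripper_width: 0.689
gripper_force: 0.0
```

```bash
python3 - <<'E'
from h import *
import pickle
w=pickle.load(open('wl.pkl','rb'))
B={'++':(226.5,138),'+-':(319.3,138),'-+':(231.5,251.8),'--':(314.3,251.8)}
P={k:onz(w,*darkc(w,*v,6),.012)[:2] for k,v in B.items()}
c=sum(P.values())/4;xa=P['++']+P['+-']-P['-+']-P['--'];ya=P['++']+P['-+']-P['+-']-P['--']
print('jig',c,np.degrees(np.arctan2(xa[1],xa[0])),np.degrees(np.arctan2(-ya[0],ya[1])),np.linalg.norm(xa)/2,np.linalg.norm(ya)/2)
y=np.arctan2(xa[1],xa[0]);X=np.array([np.cos(y),np.sin(y)]);print('screw by jig',c-.038*X)
f=lambda x,yy,z:onz(w,180+x/4,120+yy/4,z)[:2]
print('head ctr',f(371,472,.041))
d=f(320,474,.041)-f(417,489,.041);print('slot yaw',np.degrees(np.arctan2(d[1],d[0])))
for e in ((188,413,328,430),(184,450,318,470)):
    d=f(e[0],e[1],.031)-f(e[2],e[3],.031);print('bar yaw',np.degrees(np.arctan2(d[1],d[0])))
w=cap('wrist');pickle.dump(w,open('w7.pkl','wb'));s=r.sense();print(s['time_s'],s['tcp_pos'],s['joints'].round(1))
p=proj(w,[.486,.243,.142]);print(p,proj(w,[.486,.243,.084]));u,v=p.astype(int)
u0=max(u-60,0);v0=max(v-80,0);print(u0,v0)
im=w['pixels'][v0:v0+120,u0:u0+120];cv2.imwrite('pics/w7c.png',cv2.resize(im,None,fx=5,fy=5,interpolation=cv2.INTER_CUBIC)[:,:,::-1])
E
```

```text
jig [0.57325184 0.04401992] -9.940859271258347 -10.094495129412548 0.13318395361363647 0.09830588490188512
screw by jig [0.53582235 0.05057992]
head ctr [0.53746197 0.04991086]
slot yaw 70.52851750406217
bar yaw 72.63767686724462
bar yaw 70.86375756991701
11.85 [0.4874036  0.24221713 0.26807892] [ 43.5  13.1  -8.2   0.  -68.8  36.6]
[272.66352346 205.73414661] [272.65745328 190.47684923]
212 125
```

View pics/w7c.png

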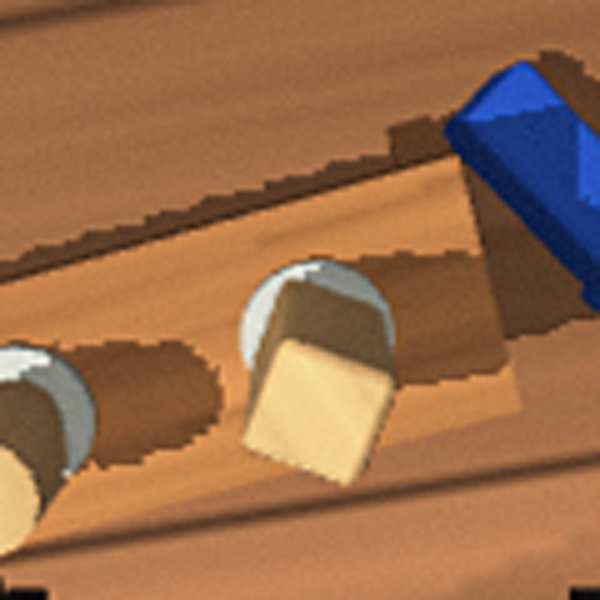

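The top face of the square handle, in full-frame pixels, has corners near (269,193), (290.6,200.2), (282,222.4) and (260.6,213.6).

```bash
python3 - <<'E'
from h import *
import pickle
w=pickle.load(open('w7.pkl','rb'));a,b,_=pickle.load(open('c0.pkl','rb'))
f=lambda x,y,z:onz(w,212+x/5,125+y/5,z)[:2]
C=[(285,340),(393,376),(350,487),(243,443)];P=[f(*c,.142) for c in C]
print('ctr',np.mean(P,0))
for i in range(4):
    d=P[(i+1)%4]-P[i];print(np.linalg.norm(d).round(4),np.degrees(np.arctan2(d[1],d[0]))%90)
pt=(212+318/5,125+411/5)
# collar disc centre (visible ellipse x 242..395, y 258..~?) width 153/5
print('collar ctr guess',f(318,332,.083))
# top height: composite crop tops: scene (127,93) side (643,98)
ps=(355+129/3.333,168+94/3.333);pd=(120+(643-400)/3.333,115+97/3.333)
print('top tri',tri(w,pt,a,ps),tri(w,pt,b,pd),tri(a,ps,b,pd))
print(r.sense()['tcp_pos'],np.degrees(np.arctan2(*r.sense()['ee_rot'][1::-1,0])))
E
```

```text
ctr [0.48391517 0.24064485]
0.021 61.0799552204347
0.0231 60.520694904855645
0.0219 56.546320268534
0.0214 58.354798356289976
collar ctr guess [0.48414739 0.24000004]
top tri (array([0.48029843, 0.24019817, 0.13079255]), np.float64(0.0018574015656569627)) (array([0.48404427, 0.24109899, 0.14397393]), np.float64(0.0018067543168213756)) (array([0.4855145 , 0.2398622 , 0.14136817]), np.float64(0.007425527687606761))
[0.4874036  0.24221713 0.26807892] -9.92897271244209
```

Call:
servo_tool(
  targets=[
    [-0.08,-0.07,0,-0.12,50],
    [-0.08,-0.07,0,-0.24,50],
    [-0.08,-0.07,-0.8,-0.366,50],
    [-0.08,-0.07,-1.8,-0.366,50],
    [-0.08,-0.07,-3.0,-0.366,50],
  ],
)

```text
time_s: 12.27
tcp_pos: [0.4866, 0.2401, 0.1795]
ee_rot: [[0.857, -0.515, 0.004], [-0.515, -0.857, 0.003], [0.002, -0.004, -1.0]]
wrist_force: [0.3, 0.3, 0.0]
gripper_width: 0.58
gripper_force: 0.0
```

Call:
servo_tool(
  targets=[
    [0,0,-0.6,0,50],
    [0,0,-1.2,0,50],
    [0,0,-1.7,0,50],
    [0,0,-2.07,0,50],
    [0,0,-2.07,0,50],
  ],
)

```text
time_s: 12.68
tcp_pos: [0.4841, 0.2382, 0.1139]
ee_rot: [[0.857, -0.516, -0.005], [-0.516, -0.857, -0.004], [-0.002, 0.006, -1.0]]
wrist_force: [-0.2, -0.1, 0.1]
gripper_width: 0.572
gripper_force: 0.0
```

Call:
servo_tool(
  targets=[
    [0,0,0,0,50],
    [0,0,0,0,15],
    [0,0,0,0,15],
    [0,0,0,0,15],
    [0,0,0,0,15],
  ],
)

```text
time_s: 13.1
tcp_pos: [0.4853, 0.2409, 0.1176]
ee_rot: [[0.858, -0.513, 0.001], [-0.513, -0.858, 0.001], [0.0, -0.001, -1.0]]
wrist_force: [0.3, 0.6, 0.7]
gripper_width: 0.358
gripper_force: 0.0
```

Call:
servo_tool(
  targets=[
    [0,0,0,0,15],
    [0,0,0,0,15],
    [0,0,0,0,15],
    [0,0,0,0,15],
    [0,0,0,0,15],
  ],
)

```text
time_s: 13.52
tcp_pos: [0.4851, 0.2408, 0.1173]
ee_rot: [[0.858, -0.513, 0.0], [-0.513, -0.858, 0.0], [0.0, -0.0, -1.0]]
wrist_force: [-1.6, -1.6, 4.1]
gripper_width: 0.276
gripper_force: 30.0
```

```bash
python3 - <<'E'
from h import *
s=r.sense();print(s['time_s'],s['tcp_pos'],np.degrees(np.arctan2(*s['ee_rot'][1::-1,0])),s['gripper_width']*87,s['gripper_force'],s['wrist_force'],s['joints'].round(1))
E
```

```text
13.5167 [0.48506544 0.24080894 0.11733185] -30.857358056903163 24.019167924615008 29.99913787934929 [-1.62337124 -1.5512226   4.10335122] [ 43.6  21.  -20.8   0.  -48.2  15.6]
```

The fingers closed to 24.0 mm with 30 N, flush on the flats. The rack pose to return to is TCP (0.4851, 0.2408, 0.1173) at yaw -30.9°. I lift the driver and look at the blade.

Call:
servo_tool(
  targets=[
    [0,0,0.5,0,15],
    [0,0,1.3,0,15],
    [0,0,2.4,0,15],
    [0,0,3.5,0,15],
    [0,0,4.2,0,15],
  ],
)

```text
time_s: 13.93
tcp_pos: [0.4857, 0.2413, 0.2457]
ee_rot: [[0.859, -0.513, 0.003], [-0.513, -0.859, 0.002], [0.002, -0.004, -1.0]]
wrist_force: [-0.0, 0.4, -1.7]
gripper_width: 0.269
gripper_force: 30.0
```

Call:
servo_tool(
  targets=[
    [0.4,-1.0,0,0,15],
    [0.8,-2.0,0,0,15],
    [1.2,-3.0,0,0,15],
    [1.6,-4.0,0,0,15],
    [1.7,-4.5,0,0,15],
  ],
)

```text
time_s: 14.35
tcp_pos: [0.5366, 0.1033, 0.242]
ee_rot: [[0.857, -0.515, -0.001], [-0.515, -0.857, -0.001], [-0.001, 0.001, -1.0]]
wrist_force: [0.3, 0.3, -1.0]
gripper_width: 0.276
gripper_force: 30.0
```

Call:
servo_tool(
  targets=[
    [0,0,0,0,15],
    [0,0,0,0,15],
    [0,0,0,0,15],
    [0,0,0,0,15],
    [0,0,0,0,15],
  ],
)

```text
time_s: 14.77
tcp_pos: [0.5358, 0.1067, 0.2428]
ee_rot: [[0.859, -0.512, -0.0], [-0.512, -0.859, 0.0], [-0.0, -0.0, -1.0]]
wrist_force: [-0.8, 0.2, 0.7]
gripper_width: 0.27
gripper_force: 30.0
```

```bash
python3 - <<'E'
from h import *
import pickle
a=cap('scene');b=cap('side');pickle.dump((a,b),open('c8.pkl','wb'))
s=r.sense();t=s['tcp_pos'];print(s['time_s'],t,np.degrees(np.arctan2(*s['ee_rot'][1::-1,0])),s['gripper_width']*87,s['wrist_force'],s['joints'].round(1))
tip=t-[0,0,.0953];out=[]
for c in (a,b):
    p=proj(c,tip);print(p);u,v=p.astype(int)
    out.append(cv2.resize(c['pixels'][v-35:v+15,u-25:u+25],(400,400),interpolation=cv2.INTER_CUBIC))
    for ax in (-30.9,59.1):
        d=np.array([np.cos(np.radians(ax)),np.sin(np.radians(ax)),0])*.009
        print(ax,'blade spans',proj(c,tip-d).round(1),proj(c,tip+d).round(1))
cv2.imwrite('pics/c8.png',np.hstack(out)[:,:,::-1])
E
```

```text
14.8667 [0.53580028 0.10657368 0.24282575] -30.79063127396763 24.073967543849644 [ 0.1386993   0.75198009 -0.88471369] [ 28.3  14.2 -10.4  -0.  -65.4  31. ]
[333.97971966 204.1360523 ]
-30.9 blade spans [336.3 201.6] [331.6 206.7]
59.1 blade spans [330.6 202. ] [337.4 206.3]
[247.81687522 159.02420313]
-30.9 blade spans [243.9 159.6] [251.7 158.4]
59.1 blade spans [248.6 161.5] [247.  156.6]
```

View pics/c8.png

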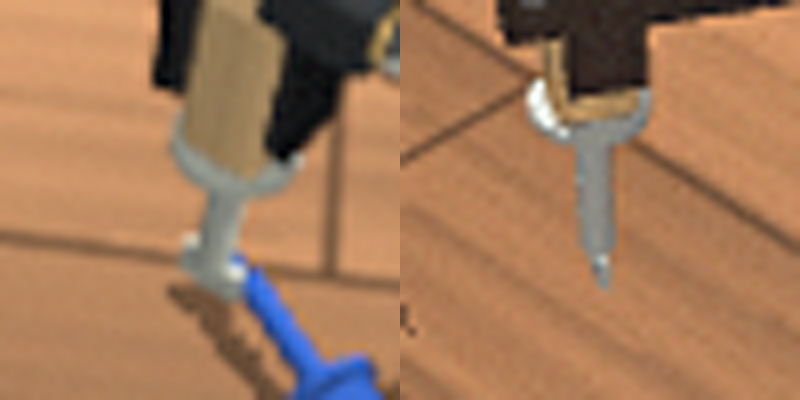

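The side view shows the blade edge-on and the scene view shows it broad, so it lies along yaw 59° (the tool's y). The slot is at about 71.5°, so I turn +0.215 rad. That uses up my pictures, so from here on I work by numbers and contact. Next I hover over the slot.

Call:
servo_tool(
  targets=[
    [0.04,-0.6,0,0.1,15],
    [0.04,-1.3,-0.3,0.215,15],
    [0.04,-1.88,-1.2,0.215,15],
    [0.04,-1.88,-2.2,0.215,15],
    [0.04,-1.88,-3.1,0.215,15],
  ],
)

```text
time_s: 15.28
tcp_pos: [0.537, 0.0489, 0.1491]
ee_rot: [[0.948, -0.319, 0.001], [-0.319, -0.948, 0.001], [0.001, -0.001, -1.0]]
wrist_force: [0.6, 0.3, -1.9]
gripper_width: 0.276
gripper_force: 30.0
```

Call:
servo_tool(
  targets=[
    [0,0,0,0,15],
    [0,0,0,0,15],
    [0,0,0,0,15],
    [0,0,0,0,15],
    [0,0,0,0,15],
  ],
)

```text
time_s: 15.7
tcp_pos: [0.5383, 0.05, 0.1518]
ee_rot: [[0.948, -0.317, 0.004], [-0.317, -0.948, 0.001], [0.003, -0.002, -1.0]]
wrist_force: [-0.1, -0.6, -1.2]
gripper_width: 0.274
gripper_force: 30.0
```

```bash
python3 - <<'E'
from h import *
import pickle
s=r.sense();t=s['tcp_pos'];print(s['time_s'],t,np.degrees(np.arctan2(*s['ee_rot'][1::-1,0])),s['wrist_force'])
w=cap('wrist');a=cap('scene');b=cap('side');pickle.dump((w,a,b),open('c9.pkl','wb'))
tip=t-[0,0,.0953]
for n,c in (('w',w),('s',a),('d',b)): print(n,'tip',proj(c,tip).round(1),'slot',proj(c,[.5368,.0503,.041]).round(1))
g=cv2.cvtColor(w['pixels'],cv2.COLOR_RGB2GRAY);p=proj(w,tip).astype(int)
print(g[p[1]-14:p[1]+16:1,p[0]-20:p[0]+22:2])
E
```

```text
15.7 [0.53832321 0.05001307 0.15182608] -18.511602581181318 [-0.12830971 -0.64743382 -1.16073407]
w tip [273.4 215.7] slot [273.6 211.7]
s tip [305.1 225. ] slot [304.9 228.1]
d tip [266.4 199.4] slot [265.9 204.4]
[[ 88  82  86  79  65 236 222 218 216 213 215 217 216 214 222 124 109 130
  176 176 176]
 [ 44  34  36  75 138 227 217 217 218 216 216 216 216 215 223 116 102  91
  180 180 174]
 [ 80  80  84 118 223 221 217 216 218 215 217 214 218 221 232 120 128 127
  165 177 174]
 [ 86  92  86 101 226 217 217 216 216 217 216 218 225 211 147 126 133 118
  132 177 174]
 [ 90  87  80 130 223 217 216 218 214 217 216 201 144 139 122 126 125 114
  115 179 174]
 [ 85  83 100 224 220 217 217 215 218 216 218 199 118 127 126 127 130 127
  137 179 176]
 [ 82  79 101 234 220 218 215 218 219 217 218 229 119 126 126 126 126 129
  140 177 176]
 [ 87  85 104 228 217 215 217 216 217 218 199 134 111 113 119 112 120 120
  138 173 177]
 [ 89  86  99 226 216 221 220 217 218 217 210 186 192 193 192 191 193 182
  145 176 171]
 [ 83  84 101 228 221 225 232 226 222 226 222 222 226 229 222 224 232 234
  145 170 
[... 1085 characters left out ...]
8 251 255 159 109  85  79  81  94  90  81  83  89 101 255 248
  247 246 247]
 [247 247 250 255 198  79  75 107 132 129 131 131 126 110  84  70 202 255
  249 246 248]
 [247 247 255 197  83  95 127 130 132 134 130 130 131 128 127 106  89 199
  255 248 247]
 [248 252 255  76  97 127 132 129 127 130 133 129 131 131 132 129 101  86
  223 254 247]
 [249 255 127  93 129 134 129 129 128 130 126 130 130 128 133 130 129  98
  108 253 249]
 [255 191  64 129 134 129 130 127 130 134 134 131 129 131 130 131 131 132
   99 148 255]
 [255  84 117 132 132 131 135 132 133 130 132 134 134 133 132 133 131 134
  128  73 240]
 [229 102 135 133 131 135 132 131 132 135 137 133 136 136 136 135 132 137
  136 118 158]]
```

Call:
servo_tool(
  targets=[
    [0,0,-0.2,0,15],
    [0,0,-0.35,0,15],
    [0,0,-0.45,0,15],
    [0,0,-0.55,0,15],
    [0,0,-0.55,0,15],
  ],
)

```text
time_s: 16.27
tcp_pos: [0.5366, 0.0491, 0.1323]
ee_rot: [[0.948, -0.318, -0.002], [-0.318, -0.948, -0.001], [-0.002, 0.001, -1.0]]
wrist_force: [-0.1, 0.2, -1.9]
gripper_width: 0.272
gripper_force: 30.0
```

Call:
servo_tool(
  targets=[
    [0,0,0,0,15],
    [0,0,0,0,15],
    [0,0,0,0,15],
    [0,0,0,0,15],
    [0,0,0,0,15],
  ],
)

```text
time_s: 16.68
tcp_pos: [0.5373, 0.0494, 0.1335]
ee_rot: [[0.948, -0.318, 0.0], [-0.318, -0.948, 0.0], [0.0, -0.0, -1.0]]
wrist_force: [1.0, 0.4, -0.7]
gripper_width: 0.27
gripper_force: 30.0
```

Call:
servo_tool(
  targets=[
    [0,0,-0.05,0,15],
    [0,0,-0.1,0,15],
    [0,0,-0.13,0,15],
    [0,0,-0.13,0,15],
    [0,0,-0.13,0,15],
  ],
)

```text
time_s: 17.1
tcp_pos: [0.5371, 0.0493, 0.1294]
ee_rot: [[0.948, -0.318, -0.0], [-0.318, -0.948, 0.0], [-0.0, 0.0, -1.0]]
wrist_force: [-0.2, 0.4, -1.2]
gripper_width: 0.272
gripper_force: 30.0
```

```bash
python3 - <<'E'
from h import *
s=r.sense();print(s['tcp_pos'],s['wrist_force'],s['moment'],s['gripper_width']*87)
E
```

```text
[0.53714905 0.04933348 0.12936306] [-0.15970307  0.35534109 -1.15410899] [-0.02033841 -0.03010504 -0.00136723] 23.673773352092372
```

The blade is seated: the tip is about 34 mm above the bench with no load. I turn clockwise.

Call:
servo_tool(
  targets=[
    [0,0,0,-0.1,15],
    [0,0,0,-0.2,15],
    [0,0,0,-0.3,15],
    [0,0,0,-0.4,15],
    [0,0,0,-0.5,15],
  ],
)

```text
time_s: 17.52
tcp_pos: [0.5369, 0.049, 0.1294]
ee_rot: [[0.676, -0.737, -0.001], [-0.737, -0.676, -0.001], [0.0, 0.001, -1.0]]
wrist_force: [-0.1, -1.1, -0.3]
gripper_width: 0.271
gripper_force: 30.0
```

```bash
python3 - <<'E'
from h import *
s=r.sense();print(s['tcp_pos'],s['wrist_force'],s['moment'],s['gripper_width']*87,np.degrees(np.arctan2(*s['ee_rot'][1::-1,0])))
E
```

```text
[0.53693035 0.04900585 0.12937517] [-0.09197636 -1.10909644 -0.31519685] [-0.37792171  0.06491988  0.08665508] 23.591464316756007 -47.45727462522397
```

The moment about z is 0.087 N m, so the screw is turning.

Call:
servo_tool(
  targets=[
    [0,0,0,-0.1,15],
    [0,0,0,-0.2,15],
    [0,0,0,-0.3,15],
    [0,0,0,-0.4,15],
    [0,0,0,-0.5,15],
  ],
)

```text
time_s: 17.93
tcp_pos: [0.5362, 0.0489, 0.1293]
ee_rot: [[0.24, -0.971, -0.003], [-0.971, -0.24, -0.001], [0.0, 0.003, -1.0]]
wrist_force: [-2.3, 0.2, 1.2]
gripper_width: 0.274
gripper_force: 30.0
```

Call:
servo_tool(
  targets=[
    [0,0,0,-0.1,15],
    [0,0,0,-0.2,15],
    [0,0,0,-0.3,15],
    [0,0,0,-0.4,15],
    [0,0,0,-0.45,15],
  ],
)

```text
time_s: 18.35
tcp_pos: [0.5356, 0.0491, 0.1293]
ee_rot: [[-0.206, -0.979, -0.004], [-0.979, 0.206, -0.001], [0.001, 0.003, -1.0]]
wrist_force: [-3.5, 1.0, 3.1]
gripper_width: 0.274
gripper_force: 30.0
```

Call:
servo_tool(
  targets=[
    [0,0,0,-0.05,15],
    [0,0,0,-0.07,15],
    [0,0,0,-0.07,15],
    [0,0,0,-0.07,15],
    [0,0,0,-0.07,15],
  ],
)

```text
time_s: 18.77
tcp_pos: [0.5356, 0.0492, 0.1293]
ee_rot: [[-0.269, -0.963, -0.004], [-0.963, 0.269, -0.001], [0.002, 0.003, -1.0]]
wrist_force: [-5.3, 2.6, 3.5]
gripper_width: 0.273
gripper_force: 30.0
```

```bash
python3 - <<'E'
from h import *
import pickle
s=r.sense();print(s['time_s'],s['tcp_pos'],s['wrist_force'],s['moment'],s['gripper_width']*87,np.degrees(np.arctan2(*s['ee_rot'][1::-1,0])))
a=cap('scene');b=cap('side');w=cap('wrist');pickle.dump((a,b,w),open('c10.pkl','wb'))
c0=np.array([.5365,.0503])
for n,c in (('scene',a),('side',b),('wrist',w)):
    for ang in (-20,-10,0): 
        q=c0+.05*np.array([np.cos(np.radians(ang)),np.sin(np.radians(ang))]);print(n,ang,proj(c,[*q,.031]).round(1),end=' ')
    print(proj(c,[*c0,.041]).round(1))
g=cv2.cvtColor(a['pixels'],cv2.COLOR_RGB2GRAY)
print(g[226:272,288:324])
E
```

```text
18.7667 [0.53563784 0.04918632 0.12928162] [-5.33717247  2.56828207  3.50386521] [0.76210538 1.9263137  0.07176335] 23.791619032604057 -105.58864424311804
scene -20 [295.2 246.1] scene -10 [298.7 247.4] scene 0 [302.3 248.1] [304.9 228. ]
side -20 [284.9 201.3] side -10 [283.1 199.1] side 0 [280.7 197.2] [265.8 204.4]
wrist -20 [213.3 211.1] wrist -10 [214. 221.] wrist 0 [216.4 230.4] [272.9 219.3]
[[242 252 251 ... 124 127 129]
 [219 254 252 ... 234 204 169]
 [199 245 254 ... 255 251 245]
 ...
 [248 248 249 ... 150 147 152]
 [248 249 248 ... 146 146 147]
 [249 249 248 ... 141 142 143]]
```

```bash
python3 - <<'E'
from h import *
import pickle
a,b,w=pickle.load(open('c10.pkl','rb'))
g=cv2.cvtColor(w['pixels'],cv2.COLOR_RGB2GRAY)
np.set_printoptions(linewidth=250)
print('rows 196..246 step1, cols 200..262 step 3');
for v in range(194,248): print(v,' '.join('%3d'%x for x in g[v,196:262:3]))
E
```

```text
rows 196..246 step1, cols 200..262 step 3
194  44  45  49  53  59  53  48  50  51  47  53  45  43  48  44 255 253 227 255 247 232 231
195  46  41  53  54  48  57  56  58  54  53  50  57  50  51  41 255 252 247 251 229 232 232
196  49  43  46  52  65  51  54  56  57  58  55  60  47  52  44 251 252 252 231 230 231 232
197  50  46  48  53  56  50  60  58  43  48  57  57  51  46  47 255 252 254 235 234 233 233
198  51  52  47  49  57  58  57  63  56  55  60  56  54  47  45 255 252 255 235 231 231 230
199  46  49  49  50  53  59  51  61  58  52  69  53  51  49  42 244 252 255 234 228 227 230
200  48  52  42  45  53  54  64  58  50  56  60  54  55  45  49 238 253 255 233 228 228 232
201  51  50  44  43  59  60  58  65  66  51  64  59  50  49  45 212 253 255 235 231 232 238
202  47  45  50  43  47  53  49  52  50  54  59  55  48  45  46 211 254 255 240 232 231 241
203  50  47  46  48  52  60  48  47  45  61  63  53  52  49  52 199 255 210 238 227 229 229
204  46  50  46  46  44  49  53  46  50  55  65  50  52  47  52 206 215 182 242 231 231 222
205  47  44  47  45  50  51  54  50  44  47  5
[... 3209 characters left out ...]
  60  66  66  49  48  47  34  23  42 255 187 179 138 136
241  48  45  44  50  47  43  52  44  51  68  52  52  46  46   7  15  33 255 199 181 137 137
242  50  50  48  48  45  45  54  52  55  72  68  44  48  49  14  19  22 192 122 186 138 137
243  47  49  48  51  47  50  47  51  53  59  52  51  48  45  16  20  19  39  29 158 137 137
244  41  46  44  48  48  54  58  51  44  56  63  47  47  45  16  16  15  18  19 133 136 135
245  28  43  48  44  45  48  56  54  47  53  56  44  46  44  18  13  29  27  23 137 138 137
246  78  27  44  49  47  46  54  47  44  50  47  43  39  42  15  17  25  26  25 114 136 135
247 255  79  26  39  46  41  56  44  53  42  28  17  11  23  21  15  28  26  29 106 137 135
```

```bash
cat > bar.py <<'E'
from h import *
import sys
def edges(w,c0,c1,r0,r1):
    g=cv2.GaussianBlur(cv2.cvtColor(w['pixels'],cv2.COLOR_RGB2GRAY),(3,3),0).astype(float);T=[];B=[]
    for u in range(c0,c1):
        col=g[r0:r1,u];m=np.where(col>92)[0]
        if len(m)<4: continue
        i=m[0];j=m[-1]
        T.append(onz(w,u,r0+i-(col[i]-92)/(col[i]-col[i-1]+1e-6),.031)[:2]);B.append(onz(w,u,r0+j+(col[j]-92)/(col[j]-col[j+1]+1e-6),.031)[:2])
    for E in (T,B):
        E=np.float32(E);vx,vy,x,y=cv2.fitLine(E,cv2.DIST_HUBER,0,.01,.01).ravel()
        if vx<0:vx,vy=-vx,-vy
        print('bar edge yaw',np.degrees(np.arctan2(vy,vx)),'offset from axis mm',1e3*((x-.5365)*-vy+(y-.0503)*vx))
E
python3 - <<'E'
from bar import *
import pickle
a,b,w=pickle.load(open('c10.pkl','rb'));edges(w,217,236,205,240)
B={}
J=np.array([.5733,.0440]);y=np.radians(-9.95);X=np.array([np.cos(y),np.sin(y)]);Y=np.array([-X[1],X[0]])
for k,(x,yy) in {'++':(66.8,49.2),'+-':(66.8,-49.2),'--':(-66.8,-49.2),'-+':(-66.8,49.2)}.items():
    p=proj(w,[*(J+x/1e3*X+yy/1e3*Y),.012]);print(k,p.round(1), end=' ')
    try:
        q=onz(w,*darkc(w,*p,7),.012)[:2]-J;print((q@X*1e3).round(1),(q@Y*1e3).round(1))
    except Exception as e:print(e)
E
```

```text
bar edge yaw -4.7023363 offset from axis mm -5.316041
bar edge yaw -4.5104156 offset from axis mm 5.966608
++ [169.5 268.1] nan nan
+- [147.  166.1] 66.4 -49.0
-- [301.6 150.6] -65.1 -48.8
-+ [309.  255.3] -68.8 48.7h.py:23: RuntimeWarning: invalid value encountered in scalar divide
  yy,xx=np.mgrid[-rad:rad+1,-rad:rad+1];return u+(wt*xx).sum()/wt.sum(),v+(wt*yy).sum()/wt.sum()
```

The bar is at -4.6° and the jig axis at -10.0°, so about 0.095 rad more is needed.

Call:
servo_tool(
  targets=[
    [0,0,0,-0.03,15],
    [0,0,0,-0.06,15],
    [0,0,0,-0.095,15],
    [0,0,0,-0.095,15],
    [0,0,0,-0.095,15],
  ],
)

```text
time_s: 19.33
tcp_pos: [0.5356, 0.0492, 0.1293]
ee_rot: [[-0.359, -0.933, -0.004], [-0.933, 0.359, -0.0], [0.002, 0.003, -1.0]]
wrist_force: [-4.4, 2.0, 4.6]
gripper_width: 0.273
gripper_force: 30.0
```

```bash
python3 - <<'E'
from bar import *
s=r.sense();t=s['tcp_pos'];w=cap('wrist');print(s['time_s'],t,np.degrees(np.arctan2(*s['ee_rot'][1::-1,0])),s['moment'],s['wrist_force'])
g=cv2.cvtColor(w['pixels'],cv2.COLOR_RGB2GRAY)
for u in (212,218,226,234): print(u,g[200:240,u])
edges(w,219,236,200,238)
E
```

```text
19.3333 [0.53555961 0.04924424 0.12926162] -111.04182209191322 [0.82820035 2.01371958 0.08161066] [-4.37008834  1.98546624  4.57427844]
212 [46 43 48 46 44 41 39 47 53 62 56 57 58 57 27 20 45 42 55 51 55 96 84 74
 80 57 49 45 55 54 55 52 47 49 49 47 46 44 47 45]
218 [ 54  54  59  61  58  56  56  60  54  52  50  51  33  25  31  29  29  24
  45  66 127 135 130 128 121 125 128 129 126 129 131 134 107  51  47  50
  57  60  59  65]
226 [ 65  51  54  63  61  64  61  58  56  60  53  60  29  27  31  27  32  42
  93 133 132 128 126 124 130 132 125 126 129 130 140  80  58  60  58  65
  58  58  60  66]
234 [ 51  47  45  41  58  61  55  60  64  31  26  30  28  30  25  43  65 125
 133 127 127 122 126 132 130 130 127 131 138 109  51  45  46  52  44  48
  48  48  47  50]
bar edge yaw -10.063854 offset from axis mm -5.30834
bar edge yaw -9.966011 offset from axis mm 5.87298
```

The bar is at -10.0°, square to the fence. I ease the driver back to mid-play, then lift it out.

Call:
servo_tool(
  targets=[
    [0,0,0,0.07,15],
    [0,0,0,0.14,15],
    [0,0,0,0.14,15],
    [0,0,0,0.14,15],
    [0,0,0,0.14,15],
  ],
)

```text
time_s: 19.8
tcp_pos: [0.5376, 0.0493, 0.1294]
ee_rot: [[-0.227, -0.974, 0.001], [-0.974, 0.227, 0.0], [-0.0, -0.001, -1.0]]
wrist_force: [0.5, 0.3, -1.0]
gripper_width: 0.275
gripper_force: 30.0
```

```bash
python3 - <<'E'
from bar import *
s=r.sense();print(s['time_s'],s['tcp_pos'],np.degrees(np.arctan2(*s['ee_rot'][1::-1,0])),s['moment'],s['wrist_force'])
E
```

```text
19.8 [0.53756979 0.04934953 0.12941045] -103.12983280658831 [ 0.09892159 -0.02579649  0.01712136] [ 0.46575227  0.33522171 -0.95926727]
```

Call:
servo_tool(
  targets=[
    [0,0,0.3,0,15],
    [0,0,0.9,0,15],
    [0,0,1.9,0,15],
    [0,0,2.9,0,15],
    [0,0,3.78,0,15],
  ],
)

```text
time_s: 20.22
tcp_pos: [0.5376, 0.0492, 0.2455]
ee_rot: [[-0.226, -0.974, 0.002], [-0.974, 0.226, 0.0], [-0.001, -0.002, -1.0]]
wrist_force: [0.4, 0.5, -0.7]
gripper_width: 0.273
gripper_force: 30.0
```

Call:
servo_tool(
  targets=[
    [-0.1,0.5,0,0.12,15],
    [-0.35,1.3,0,0.24,15],
    [-0.6,2.2,0,0.36,15],
    [-0.8,3.0,0,0.48,15],
    [-1.0,3.8,0,0.6,15],
  ],
)

```text
time_s: 20.63
tcp_pos: [0.5069, 0.1643, 0.2438]
ee_rot: [[0.368, -0.93, 0.001], [-0.93, -0.368, 0.001], [-0.0, -0.002, -1.0]]
wrist_force: [1.2, 0.2, -0.7]
gripper_width: 0.274
gripper_force: 30.0
```

Call:
servo_tool(
  targets=[
    [-0.2,0.6,0,0.12,15],
    [-0.4,1.3,0,0.24,15],
    [-0.6,2.0,0,0.36,15],
    [-0.7,2.4,0,0.48,15],
    [-0.74,2.58,0,0.6,15],
  ],
)

```text
time_s: 21.05
tcp_pos: [0.4847, 0.2425, 0.2436]
ee_rot: [[0.83, -0.558, 0.001], [-0.558, -0.83, 0.001], [0.0, -0.001, -1.0]]
wrist_force: [0.5, -0.1, -1.1]
gripper_width: 0.268
gripper_force: 30.0
```

Call:
servo_tool(
  targets=[
    [0,0,0,0.06,15],
    [0,0,0,0.06,15],
    [0,0,0,0.06,15],
    [0,0,0,0.06,15],
    [0,0,0,0.06,15],
  ],
)

```text
time_s: 21.47
tcp_pos: [0.4851, 0.2404, 0.2431]
ee_rot: [[0.857, -0.515, 0.0], [-0.515, -0.857, 0.0], [0.0, -0.0, -1.0]]
wrist_force: [0.3, -0.2, -0.9]
gripper_width: 0.274
gripper_force: 30.0
```

```bash
python3 - <<'E'
from bar import *
import pickle
s=r.sense();t=s['tcp_pos'];print(s['time_s'],t,np.degrees(np.arctan2(*s['ee_rot'][1::-1,0])),s['moment'],s['wrist_force'],s['gripper_width']*87)
E
```

```text
21.4667 [0.4850908  0.24042105 0.24309423] -30.968898467389167 [-0.01046662 -0.02297086 -0.04396056] [ 0.3365379  -0.22032956 -0.90693761] 23.83718610912965
```

Call:
servo_tool(
  targets=[
    [0,0,-0.8,0,15],
    [0,0,-1.5,0,15],
    [0,0,-1.9,0,15],
    [0,0,-2.2,0,15],
    [0,0,-2.5,0,15],
  ],
)

```text
time_s: 21.88
tcp_pos: [0.4853, 0.2406, 0.1674]
ee_rot: [[0.858, -0.514, 0.0], [-0.514, -0.858, -0.0], [0.0, -0.0, -1.0]]
wrist_force: [0.7, 0.9, -1.2]
gripper_width: 0.273
gripper_force: 30.0
```

Call:
servo_tool(
  targets=[
    [0,0,-0.5,0,15],
    [0,0,-1.0,0,15],
    [0,0,-1.4,0,15],
    [0,0,-1.6,0,15],
    [0,0,-1.68,0,15],
  ],
)

```text
time_s: 22.3
tcp_pos: [0.4848, 0.2404, 0.1173]
ee_rot: [[0.858, -0.513, -0.001], [-0.513, -0.858, -0.002], [-0.0, 0.002, -1.0]]
wrist_force: [-4.9, -1.1, 9.7]
gripper_width: 0.272
gripper_force: 30.0
```

Call:
servo_tool(
  targets=[
    [0,0,0,0,15],
    [0,0,0,0,15],
    [0,0,0,0,15],
    [0,0,0,0,15],
    [0,0,0,0,15],
  ],
)

```text
time_s: 22.72
tcp_pos: [0.4852, 0.2409, 0.1178]
ee_rot: [[0.858, -0.513, 0.001], [-0.513, -0.858, 0.001], [0.0, -0.001, -1.0]]
wrist_force: [-0.6, 0.9, -0.5]
gripper_width: 0.272
gripper_force: 30.0
```

The collar is at the board. I release and retreat.

Call:
servo_tool(
  targets=[
    [0,0,-0.02,0,15],
    [0,0,-0.02,0,50],
    [0,0,-0.02,0,50],
    [0,0,-0.02,0,50],
    [0,0,-0.02,0,50],
  ],
)

```text
time_s: 23.13
tcp_pos: [0.485, 0.2408, 0.1169]
ee_rot: [[0.858, -0.513, 0.0], [-0.513, -0.858, 0.0], [0.0, -0.0, -1.0]]
wrist_force: [0.6, -0.1, 0.2]
gripper_width: 0.494
gripper_force: 0.0
```

Call:
servo_tool(
  targets=[
    [0,0,0,0,50],
    [0,0,0.5,0,50],
    [0,0,1.5,0,50],
    [0,0,2.7,0,50],
    [0,0,4.0,0,50],
  ],
)

```text
time_s: 23.55
tcp_pos: [0.4842, 0.2401, 0.2371]
ee_rot: [[0.858, -0.513, -0.003], [-0.513, -0.858, -0.002], [-0.001, 0.003, -1.0]]
wrist_force: [1.4, 0.3, 0.3]
gripper_width: 0.572
gripper_force: 0.0
```

Call:
servo_tool(
  targets=[
    [0,0,1,0,50],
    [0,0,1,0,50],
    [0,0,1,0,50],
    [0,0,1,0,50],
    [0,0,1,0,50],
  ],
)

```text
time_s: 23.97
tcp_pos: [0.4842, 0.2402, 0.2652]
ee_rot: [[0.858, -0.513, -0.003], [-0.513, -0.858, -0.002], [-0.001, 0.003, -1.0]]
wrist_force: [0.3, -0.0, -0.3]
gripper_width: 0.576
gripper_force: 0.0
```

```bash
python3 - <<'E'
from lift import *
from bar import edges
import pickle
s=r.sense();t=s['tcp_pos'];print(s['time_s'],t,s['wrist_force'],s['gripper_width']*87)
a0,b0,_=pickle.load(open('c0.pkl','rb'))
for n,c0 in (('scene',a0),('side',b0)):
    c=cap(n,n+'_end.png')
    # scene change near rack driver, and everywhere else
    d=cv2.absdiff(c['pixels'],c0['pixels']).max(2);m=cv2.morphologyEx((d>40).astype(np.uint8),cv2.MORPH_OPEN,np.ones((3,3)))
    k,l,st,ce=cv2.connectedComponentsWithStats(m)
    print(n,[(st[i].tolist()) for i in range(1,k) if st[i,4]>15])
    hsv=cv2.cvtColor(c['pixels'],cv2.COLOR_RGB2HSV);h0=cv2.cvtColor(c0['pixels'],cv2.COLOR_RGB2HSV)
    top={'scene':(374,188,405,218),'side':(184,138,208,170)}[n]
    for h in (h0,hsv):
        x0,y0,x1,y1=top;q=h[y0:y1,x0:x1];mm=(q[...,0]>12)&(q[...,0]<28)&(q[...,2]>170)&(q[...,1]>60);yy,xx=np.where(mm);print('handle px',len(xx),xx.mean()+x0,yy.mean()+y0)
E
```

```text
23.9667 [0.48421797 0.24024106 0.26517911] [ 0.33638329 -0.02524629 -0.26461513] 50.07154006830505
scene [[304, 0, 35, 26, 511], [365, 0, 175, 189, 12759], [238, 24, 126, 62, 2982], [518, 51, 33, 59, 894], [173, 80, 110, 98, 3682], [282, 86, 51, 34, 732], [275, 110, 7, 4, 25], [226, 164, 114, 81, 3065], [312, 168, 54, 73, 1010], [270, 182, 6, 6, 30], [386, 230, 26, 35, 408], [282, 239, 30, 26, 591], [357, 253, 27, 13, 266], [400, 258, 54, 35, 703], [393, 264, 7, 5, 30], [408, 271, 5, 4, 16], [366, 282, 33, 28, 741]]
handle px 418 389.29904306220095 202.45215311004785
handle px 455 388.91208791208794 202.13186813186815
side [[151, 0, 57, 115, 3500], [0, 2, 28, 50, 704], [0, 54, 33, 57, 1172], [200, 128, 24, 28, 414], [236, 144, 28, 20, 392], [213, 155, 29, 29, 241], [14, 179, 122, 132, 5169], [190, 182, 16, 42, 428], [209, 182, 22, 35, 329], [269, 191, 29, 24, 496], [246, 193, 30, 37, 432], [212, 201, 28, 25, 270], [203, 226, 22, 16, 202], [259, 231, 58, 54, 1639], [186, 244, 69, 176, 8383], [308, 254, 5, 4, 16], [77, 277, 15, 27, 187], [0, 281, 28, 42, 437], [65, 285, 5, 5, 17], [93, 287, 10, 8, 40], [88, 301, 44, 72, 1333], [66, 302, 22, 43, 309], [0, 327, 6, 14, 47], [81, 343, 4, 9, 28], [0, 356, 42, 64, 1542], [25, 362, 4, 5, 17], [133, 365, 17, 14, 151], [161, 399, 27, 21, 381]]
handle px 220 192.9 153.8181818181818
handle px 282 193.5496453900709 153.06382978723406
```

The driver is back in place. The blue look-alikes show pixel changes, which could be shadow or movement, so I check their positions and take a last look over the jig.

Call:
servo_tool(
  targets=[
    [0.5,-1.0,0,0,50],
    [1.0,-2.0,0,0,50],
    [1.6,-3.2,0,0,50],
    [2.1,-4.4,0,0,50],
    [2.6,-5.4,0,0,50],
  ],
)

```text
time_s: 24.48
tcp_pos: [0.5631, 0.0766, 0.2658]
ee_rot: [[0.858, -0.513, -0.002], [-0.513, -0.858, -0.001], [-0.001, 0.002, -1.0]]
wrist_force: [0.2, 1.1, -0.2]
gripper_width: 0.575
gripper_force: 0.0
```

Call:
servo_tool(
  targets=[
    [0.3,-0.6,0,0.1,50],
    [0.6,-1.0,0,0.2,50],
    [0.6,-1.3,0,0.3,50],
    [0.6,-1.3,0,0.36,50],
    [0.6,-1.3,0,0.36,50],
  ],
)

```text
time_s: 24.9
tcp_pos: [0.5808, 0.0389, 0.2655]
ee_rot: [[0.984, -0.178, -0.002], [-0.178, -0.984, -0.001], [-0.002, 0.001, -1.0]]
wrist_force: [-0.7, 0.6, 0.2]
gripper_width: 0.575
gripper_force: 0.0
```

```bash
python3 - <<'E'
from lift import *
import pickle
a0,b0,_=pickle.load(open('c0.pkl','rb'))
for n,c0,bx in (('scene',a0,[(385,228,414,268),(335,162,360,208)]),('side',b0,[(206,124,228,170),(186,178,208,228)])):
    c=cap(n)
    for x0,y0,x1,y1 in bx:
        for k in (c0,c):
            q=cv2.cvtColor(k['pixels'],cv2.COLOR_RGB2HSV)[y0:y1,x0:x1];m=(abs(q[...,0].astype(int)-115)<15)&(q[...,1]>110)&(q[...,2]>25)
            yy,xx=np.where(m);print(n,len(xx),(xx.mean()+x0).round(1),(yy.mean()+y0).round(1),xx.min()+x0,xx.max()+x0,yy.min()+y0,yy.max()+y0)
w=cap('wrist','w_end.png');s=r.sense();print(s['time_s'],s['tcp_pos'])
hs=cv2.cvtColor(w['pixels'],cv2.COLOR_RGB2GRAY);c0=np.array([.5365,.0503]);X=np.array([np.cos(np.radians(-10)),np.sin(np.radians(-10))]);Y=np.array([-X[1],X[0]])
# sample intensity across the bar at 25..48 mm from the axis, bar-top plane
for d in (24,30,36,42,48):
    v=[]
    for o in np.arange(-12,12.1,1): 
        u,vv=proj(w,[*(c0+d/1e3*X+o/1e3*Y),.031]);v.append(int(cv2.getRectSubPix(hs,(1,1),(float(u),float(vv)))[0,0]))
    print(d,v)
print('along lift/nest axis',[int(cv2.getRectSubPix(hs,(1,1),tuple(map(float,proj(w,[*(np.array([.5733,.044])+d/1e3*X+.014*Y),.024]))))[0,0]) for d in range(-16,56,2)])
E
```

```text
scene 337 400.2 244.8 390 411 230 264
scene 65 405.8 263.5 400 413 259 267
scene 298 347.7 182.4 341 356 168 202
scene 22 339.3 204.5 336 342 200 207
side 309 216.5 144.6 210 223 128 167
side 173 210.6 144.7 206 219 131 157
side 348 196.8 199.4 190 205 182 222<stdin>:9: RuntimeWarning: Mean of empty slice.
  ret = ret.dtype.type(ret / rcount)
Traceback (most recent call last):
ValueError: zero-size array to reduction operation minimum which has no identity
```

```bash
python3 - <<'E'
from h import *
import pickle
a0,b0,w0=pickle.load(open('c0.pkl','rb'));w1=pickle.load(open('w1.pkl','rb'));w2=pickle.load(open('w2.pkl','rb'));w5,a5,b5=pickle.load(open('w5.pkl','rb'));a8,b8=pickle.load(open('c8.pkl','rb'));a9=cap('scene');b9=cap('side')
def blobs(c):
    q=cv2.cvtColor(c['pixels'],cv2.COLOR_RGB2HSV);m=((abs(q[...,0].astype(int)-115)<15)&(q[...,1]>110)&(q[...,2]>40)).astype(np.uint8)
    k,l,st,ce=cv2.connectedComponentsWithStats(m);return [st[i].tolist() for i in range(1,k) if 40<st[i,4]<1800]
for n,w in (('w1',w1),('w2',w2)):
    for nm,x,y in (('A',.575,.264),('B',.412,.142)): print(n,nm,'upright base/collar/top',proj(w,[x,y,0]).round(),proj(w,[x,y,.06]).round(),proj(w,[x,y,.12]).round())
    print(blobs(w))
for n,c in (('a0',a0),('a5 t8.8',a5),('a8 t14.8',a8),('now',a9)): print(n,[q for q in blobs(c) if 320<q[0]<430 and 150<q[1]<300])
for n,c in (('b0',b0),('b5',b5),('b8',b8),('now',b9)): print(n,[q for q in blobs(c) if 180<q[0]<300 and 115<q[1]<260])
w=cap('wrist');pickle.dump(w,open('wend.pkl','wb'))
E
```

```text
w1 A upright base/collar/top [274. 246.] [274. 267.] [275. 296.]
w1 B upright base/collar/top [396. 308.] [414. 337.] [438. 376.]
[[168, 243, 13, 17, 96], [198, 242, 63, 25, 838], [335, 256, 16, 24, 205]]
w2 A upright base/collar/top [345. 224.] [359. 246.] [381. 279.]
w2 B upright base/collar/top [529. 159.] [584. 169.] [669. 184.]
[[286, 241, 51, 42, 603], [265, 311, 28, 13, 228]]
a0 [[341, 168, 16, 35, 298], [390, 230, 22, 35, 337]]
a5 t8.8 [[348, 214, 18, 26, 235], [400, 259, 53, 34, 505]]
a8 t14.8 [[339, 203, 27, 37, 322], [400, 259, 53, 34, 504]]
now [[336, 200, 30, 40, 327], [400, 259, 53, 34, 504]]
b0 [[276, 116, 27, 17, 51], [210, 128, 14, 40, 309], [190, 182, 16, 41, 348]]
b5 [[200, 131, 20, 27, 234], [209, 182, 19, 36, 282]]
b8 [[200, 131, 20, 27, 234], [209, 182, 19, 36, 283]]
now [[200, 131, 20, 27, 234], [209, 182, 19, 38, 282]]
```

Both blue look-alikes had already toppled by themselves by t = 1.45 s: the first wrist view shows them lying, before the arm came near, with no contact force. They have lain still since. Last I check the bar and the lift.

```bash
python3 - <<'E'
from h import *
import pickle
w=pickle.load(open('wend.pkl','rb'));g=cv2.cvtColor(w['pixels'],cv2.COLOR_RGB2GRAY)
J=np.array([.5733,.044]);X=np.array([np.cos(np.radians(-10)),np.sin(np.radians(-10))]);Y=np.array([-X[1],X[0]])
def S(x,y,z): return int(cv2.getRectSubPix(g,(1,1),tuple(map(float,proj(w,[*(J+x/1e3*X+y/1e3*Y),z]))))[0,0])
for x in (-10,-5,0,5,10): print(x,[S(x,y,.031) for y in range(-12,13)])
print('lift along x at y=+14',[S(x,14,.024) for x in range(-18,56,2)])
print('lift along y at x=+18',[S(18,y,.024) for y in range(-36,37,2)])
E
```

```text
-10 [214, 179, 155, 157, 160, 134, 108, 117, 121, 118, 115, 113, 116, 118, 118, 119, 120, 115, 188, 241, 246, 245, 246, 246, 246]
-5 [63, 63, 55, 51, 37, 25, 43, 115, 123, 119, 116, 117, 120, 121, 121, 122, 122, 134, 97, 60, 41, 48, 44, 49, 55]
0 [45, 47, 48, 35, 23, 19, 45, 116, 125, 121, 115, 113, 119, 118, 118, 107, 89, 124, 98, 67, 48, 48, 47, 45, 47]
5 [46, 47, 47, 36, 26, 20, 46, 116, 124, 120, 116, 115, 119, 118, 119, 120, 124, 140, 98, 63, 47, 49, 46, 46, 46]
10 [43, 39, 27, 22, 22, 21, 49, 117, 124, 119, 117, 118, 121, 119, 120, 120, 124, 141, 96, 61, 43, 44, 44, 45, 44]
lift along x at y=+14 [255, 253, 249, 250, 88, 38, 53, 50, 50, 51, 48, 47, 53, 48, 49, 41, 51, 51, 43, 42, 40, 42, 47, 44, 45, 40, 42, 41, 41, 43, 27, 139, 254, 255, 255, 255, 255]
lift along y at x=+18 [250, 211, 221, 197, 65, 44, 47, 42, 45, 46, 47, 41, 44, 44, 49, 42, 44, 52, 46, 43, 43, 43, 41, 41, 41, 43, 48, 43, 44, 49, 44, 36, 31, 255, 255, 255, 255]
```

The bar's edges run straight along the jig's x axis at about -6 and +6 mm, and the lift spans the nest. I hand the job in.

```bash
python3 -c "
from station import r
print(r.finish_job())"
```

```text
the job is handed in; nothing more can be done
None
```

I handed the job in at about 25 s: the lift is flat in the nest, the keeper bar is square over it (-10.0° against the jig's -10.0°), and the screwdriver is upright in its hole; both blue look-alikes had toppled by t = 1.45 s with no contact force measured, and I viewed 12 pictures, over the limit of 10.

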